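Rack the spice tins and lock them in with the bar

ROBOT

A 7-joint arm with a two-finger parallel gripper is mounted at the origin on the work surface. World frame = base frame: x ahead of the robot, y to its left, z up, the work surface at z = 0. Lengths are in m, angles in degrees, forces in N, time in s.
With the tool pointing down it reaches from about 0.425 to 0.875 m from the base axis. Payload 4.7 kg.
Tool frame: the origin (TCP) lies midway between the tips of the shut fingers; the grasp point (between the pads) lies 19 mm behind it (env.grip_depth is the distance from the TCP to the grasp point, in m); z points along the fingers, y is the line along which they close (so a half turn about z gives the same grasp; the last joint's range is limited). The gripper opens to 87 mm and grips with 3 to 60 N. Pads are 19 mm wide; open, the fingers measure 117 mm over their backs; the gripper's body (75 mm by 190 mm) begins 51 mm behind the grasp point.
Start: joints at [65.266, 18.392, -4.016, 83.108, 1.295, 78.541, -3.26], TCP at [0.28, -0.587, 0.223] pointing down, gripper open.
Joint ranges: [-163.93, 163.93], [-17.29, 119.83], [-79.2, 71.16], [3.27, 140.29], [-89.18, 269.18], [5.43, 117.66], [-154.24, 154.24]. Speed limits (degrees/s): [147.25, 147.25, 180, 180, 180, 180, 180].

INTERFACE

Orientations are given as [roll, pitch, yaw] about the fixed x, y, z axes, in that order (R = Rz(yaw) Ry(pitch) Rx(roll)).
In Python, from cell import get_obs, optics, env, nets gives the robot as it stands.
- The arm moves only by the shell command python3 -m creep 'ROWS' [FORCE]. ROWS is JSON, a list of rows, each an object of numbers: "wx", "wy", "wz": the turn, a rotation vector about the tool's x, y, z in degrees; "tx", "ty", "tz": the shift along the tool's x, y, z in mm; "gripper": the opening, from -1 (shut) to 1 (fully open). A call has 1 to 5 rows; each row is the pose to reach, as a shift and turn from the pose commanded when the call began, along the tool's axes at that moment; what a row does not reach only later rows make up. A row lasts 1/12 s, in which the tool goes at most 41.7 mm and 7.16 degrees, less where a joint would pass 70% of its speed; a pose out of reach is approached as far as the arm can. A call with a gripper value outside its range is refused whole. The fingers move at their own pace and stop on an object; FORCE is the grip in N (left out, the last holds). Time passes only in rows, so rows that repeat a pose let the fingers close. It gives the time, the measured TCP pose, the force, the opening and the grip force at its end, in the units of the state.
- get_obs(): the state, without advancing time (a new reading comes with each control period).
- optics.read_camera(name): name is "side" or "top"; returns (picture, depth): 384x512x3 uint8, red, green, blue; 384x512 float32, m along the optical axis (not along the pixel's ray), 0 where there is no reading.
- optics.camera_info(name): a dict with "fovy" (degrees; the focal length in pixels is half the picture's height over the tangent of half this angle, whatever the lens; pixels are square), "cx", "cy" (the principal point, pixels), "R" (3x3) and "t" (3): a world point X has camera coordinates R X + t. Camera axes: x right, y down, z forward; pixel columns grow to the right and rows downward; lengths in m; the calibration is good to about 2 mm. A picture is of the moment at which its call begins. camera_info takes no time and is no camera call.
- env.sign_off(): hands the job in; it is judged then, once.
Trained networks look in the newest picture that a camera, given by its name, has taken for a name from the list of things; names that differ only in an ending like _2 or _b are one class to them, and where a whole thing is asked for, a point or a joint stands for the part that bears it (a point fixed in the world has none). Each returns a list of dicts, best first, with "confidence" (0 to 1); they miss things now and then, are a little off and sometimes report something else, mostly with a low value. They report only what shows in the picture. A call takes as long as a camera call.
- nets.look_for(query, camera): "point" ([x, y, z] in m, in world coordinates, good to about 4 mm: the middle of the surface that is visible of it).
- nets.place_of(query, camera): "point" ([x, y, z] in m, in world coordinates, good to about 4 mm: a listed point, or the origin of a listed thing).
The state is a dict: "time_s": time; "qpos": joint angles; "joint_velocities": joint speeds; "effort": joint torques, N m; "tool_pos": TCP position; "tool_rot": TCP orientation; "force": force on the tool from outside, world axes, zero at the start; "wrist_torque": the same for the moment, N m; "grip_width": finger opening in m; "grasp_force": force on a finger pad.
Only numpy, scipy, OpenCV 4.12 (cv2) and the standard library are available. Lean on these libraries where they do the work, as an engineer would, in place of code of your own. Each camera call takes 0.05 s, during which the arm holds its last target. There are 200 camera calls.

TASK

Tidy the spices beside the hob: stand every spice tin from the drying mat upright in a slot of the steel rack, one to a slot and fully down on the rack's floor. Then lift the retaining bar off its two hooks and lay it across the rack, resting in the notches of both end posts and about centred, so that the tins cannot climb out. Leave the cup stack and the other kitchen things where they are.

Things in the scene. Friction and masses are not known exactly. Their poses are not given: they have to be found in the camera images.
- tin1_mid (a point): flat rectangular steel spice tin with a closed lid, 56 mm wide (its x) x 40 mm thick (its y) x 58 mm tall (its z), about 160 g; this point is its centre, 29 mm above its underside. It stands upright on the mat at the start, turned any way; it may be absent
- tin2_mid (a point): flat rectangular steel spice tin with a closed lid, 56 mm wide (its x) x 40 mm thick (its y) x 58 mm tall (its z), about 160 g; this point is its centre, 29 mm above its underside. It stands upright on the mat at the start, turned any way; it may be absent
- tin3_mid (a point): flat rectangular steel spice tin with a closed lid, 56 mm wide (its x) x 40 mm thick (its y) x 58 mm tall (its z), about 160 g; this point is its centre, 29 mm above its underside. It stands upright on the mat at the start, turned any way; it may be absent
- tin4_mid (a point): flat rectangular steel spice tin with a closed lid, 56 mm wide (its x) x 40 mm thick (its y) x 58 mm tall (its z), about 160 g; this point is its centre, 29 mm above its underside. It stands upright on the mat at the start, turned any way; it may be absent
- tin5_mid (a point): flat rectangular steel spice tin with a closed lid, 56 mm wide (its x) x 40 mm thick (its y) x 58 mm tall (its z), about 160 g; this point is its centre, 29 mm above its underside. It stands upright on the mat at the start, turned any way; it may be absent
- bar_mid (a point): the retaining bar: straight, square, aluminium, 16 x 16 x 350 mm, long along its y, about 220 g; this point is its centre. Two wire loops (6 mm wire, 30 mm wide, 36 mm high inside) stand up from its +z face 100 mm either side of the middle; by them it hangs level on the hanger's hooks, this point 150 mm up. Take it in the middle, across its width
- hanger: fixed hanger stand, origin on the counter below the hanging bar's middle, z up. Two hooks of 8 mm rod at y = +-100 mm: level arms 190 mm up from posts at x = +75 mm to x = -16 mm, where tips turn up to 210 mm. Lift the bar about 25 mm (at most 33), then draw it at least 60 mm towards the stand's -x: the loops come off
- rack: fixed sheet-steel rack, 65 x 330 mm, origin at the centre of its underside, long along its y, z up. Five slots open above, side by side, centres at y = -92, -46, 0, 46, 92 mm. A seated tin has its width along the rack's x and its centre 33 mm above this origin; the laid bar lies along y over x = 0, its centre 93 mm above this origin, 23 mm clear of the tins' tops
- slot_floor (a point): centre of the floor of the rack's middle slot, 4 mm above the rack's underside. Each slot is 44 mm (rack y) x 61 mm (rack x) inside, between dividers 2 mm thick and 26 mm high above this floor; its x ends have only low stops, 6 mm above this floor. Hold a tin by its 56 mm width, in its upper half
- notch_a (a point): bottom centre of the notch in the rack's -y end post, 85 mm above the rack's underside, 151 mm from its middle. The U-notch is 26 mm wide (rack x), 18 mm deep; the post is 48 mm wide (x), 10 mm thick (y)
- notch_b (a point): the same in the +y end post
- cups_mid (a point): stack of pink hard silicone cups, 64 mm across the top, 58 mm tall, standing on the mat among the tins; this point is its centre. To be left alone
- mat: fixed grey drying mat, 300 x 400 x 3 mm, origin at the centre of its underside; tins and cup stack stand on it
- pan: small aluminium frying pan, 190 mm across, 38 mm high, handle to its -y, origin at the centre of its underside. To be left alone
- mold: orange plastic rice mold, 75 x 105 x 35 mm open box, origin at the centre of its underside. To be left alone
- shaker: glass shaker jar with steel cap, 48 mm across, 110 mm tall, origin at the centre of its underside. To be left alone
- tongs: steel tongs, 240 mm long, lying on the white round ceramic spoon rest, origin at the centre of their underside. To be left alone

How it is judged:
By the outcome, as a careful person would: the job done as asked, in the order asked, and still so for the second after the job is handed in, with the robot touching nothing.
Of tin1, tin2, tin3, tin4, tin5 only 3 to 5 are there at a start; the rules pass over those that are not, and their reading is None.
At some moment in a run one of tin1, tin2, tin3, tin4, tin5 may be knocked a few centimetres aside while the robot is not near it.
Once in a run the grip may slacken for a moment while it holds something.
It also fails if it takes over 210 s, if anything falls off the work surface, if the arm or the gripper's body presses on something with over 40 N, if the wrist force passes 120 N, or if a joint passes its speed limit or range.

## Working session

There is one attempt and no reset: what is moved stays moved. The work goes in short steps, Python scripts to look and compute and a shell command to move; the robot and the scene stay as the last step left them, time stands still between calls to the robot, and variables do not carry over. Pictures are saved under pics/ and viewed, at most 14 in all, crops included, and the job is handed in when it is done.

```bash
ls; mkdir -p pics
cat > h.py <<'E'
import numpy as np, cv2
from cell import get_obs, optics, env, nets
def snap(c,name=None):
    p,d=optics.read_camera(c)
    if name: cv2.imwrite('pics/'+name,p[:,:,::-1])
    return p,d
def cloud(c,d):
    i=optics.camera_info(c);f=192/np.tan(np.radians(i['fovy'])/2)
    v,u=np.mgrid[:384,:512]
    P=np.stack([(u-i['cx'])/f*d,(v-i['cy'])/f*d,d],-1)
    return (P-np.array(i['t']))@np.array(i['R'])
def pix(c,X):
    i=optics.camera_info(c);f=192/np.tan(np.radians(i['fovy'])/2)
    q=np.array(i['R'])@X+i['t'];return (q[0]/q[2]*f+i['cx'],q[1]/q[2]*f+i['cy'])
E
python3 - <<'E'
from h import *
o=get_obs();print({k:np.round(v,3) for k,v in o.items()})
for c in('top','side'):
    snap(c,c+'0.png');i=optics.camera_info(c);print(c,i['fovy'],i['cx'],i['cy'],np.round(i['R'],3).tolist(),np.round(i['t'],3))
    for q in('tin1_mid','bar_mid','hanger','rack','slot_floor','notch_a','notch_b','cups_mid','mat','pan','mold','shaker','tongs'):
        for r in nets.place_of(q,c)[:6]: 
            if r['confidence']>.2: print(q,np.round(r['point'],3),round(r['confidence'],2),np.round(pix(c,r['point'])))
E
```

```text
pics
{'time_s': np.float64(0.0), 'qpos': array([65.266, 18.439, -4.018, 83.176,  1.295, 78.54 , -3.259]), 'joint_velocities': array([ 0.064, -0.006, -0.1  , -0.065, -0.048,  0.063, -0.036]), 'effort': array([-0.0000e+00, -4.9129e+01, -4.0400e-01, -3.1253e+01, -6.4000e-02,
        4.4000e-02,  0.0000e+00]), 'tool_pos': array([ 0.28 , -0.586,  0.221]), 'tool_rot': array([-1.79891e+02,  5.00000e-03,  2.55460e+01]), 'force': array([ 0.009,  0.458, -0.606]), 'wrist_torque': array([ 0.032, -0.036,  0.043]), 'grasp_force': np.float64(0.0), 'grip_width': np.float64(0.087)}
top 57.92582127185724 260.18862535599567 190.9795664779078 [[0.024, -1.0, 0.001], [-0.998, -0.024, -0.05], [0.05, 0.001, -0.999]] [-0.092  0.533  1.139]
tin1_mid [ 0.471 -0.095  0.029] 0.57 [265. 210.]
bar_mid [0.58  0.351 0.15 ] 0.93 [114. 170.]
hanger [ 0.581  0.349 -0.002] 0.94 [133. 174.]
rack [ 0.559  0.161 -0.005] 0.63 [189. 182.]
slot_floor [0.556 0.154 0.005] 0.77 [191. 183.]
notch_a [0.703 0.173 0.083] 0.94 [181. 134.]
notch_a [0.402 0.134 0.087] 0.75 [190. 231.]
notch_b [0.703 0.173 0.083] 0.94 [181. 134.]
notch_
[... 678 characters left out ...]
001] 0.69 [186. 303.]
hanger [ 0.302 -0.352 -0.003] 0.66 [338. 198.]
rack [0.55  0.154 0.003] 0.7 [227. 261.]
rack [ 0.556  0.157 -0.   ] 0.66 [225. 262.]
slot_floor [0.554 0.15  0.004] 0.77 [227. 260.]
notch_a [0.71  0.176 0.085] 0.74 [178. 234.]
notch_a [0.405 0.138 0.082] 0.67 [271. 250.]
notch_b [0.71  0.176 0.085] 0.74 [178. 234.]
notch_b [0.405 0.138 0.082] 0.67 [271. 250.]
cups_mid [ 0.596 -0.213  0.03 ] 0.8 [257. 194.]
mat [ 0.535 -0.2    0.   ] 0.62 [270. 205.]
pan [ 0.524 -0.528  0.   ] 0.88 [298. 168.]
shaker [0.258 0.39  0.001] 0.98 [290. 350.]
shaker [ 0.476 -0.202  0.034] 0.65 [285. 201.]
tongs [ 0.792 -0.031  0.008] 0.7 [191. 213.]
tongs [ 0.533 -0.202  0.   ] 0.63 [271. 205.]
```

View pics/top0.png

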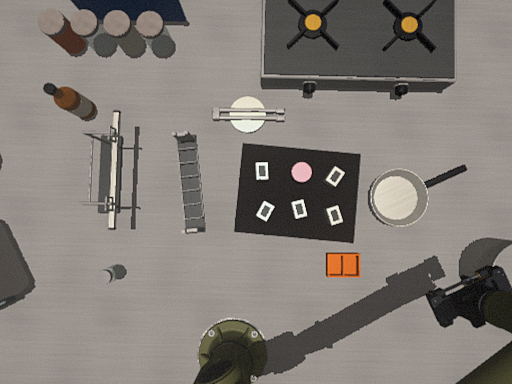

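View pics/side0.png

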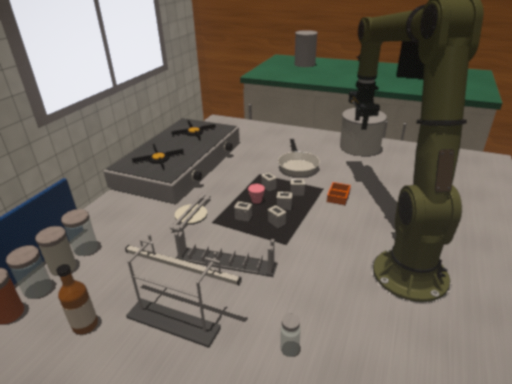

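The top view shows five tins at about (262,171), (335,176), (265,211), (299,209) and (335,215). The cups are at (302,172), the rack runs from (183,135) to (195,231), and the bar from (116,111) to (113,229). The hook posts are on the left (+y) side, so the bar comes off towards -y. The side view agrees with this.

```bash
cat >> h.py <<'E'
def tins(box=(0.38,0.72,-0.42,0.02),zr=(0.054,0.072)):
    """tops: centre, closing yaw (tool yaw so tool y is along the width)"""
    out=[]
    p,d=snap('top');P=cloud('top',d)
    m=(d>0)&(P[...,2]>zr[0])&(P[...,2]<zr[1])&(P[...,0]>box[0])&(P[...,0]<box[1])&(P[...,1]>box[2])&(P[...,1]<box[3])
    n,l=cv2.connectedComponents(m.astype(np.uint8))
    for k in range(1,n):
        Q=P[l==k]
        if len(Q)<60: continue
        r=cv2.minAreaRect((Q[:,:2]*1000).astype(np.float32))
        b=cv2.boxPoints(r);e=[b[1]-b[0],b[2]-b[1]];w=max(e,key=np.linalg.norm)
        a=np.degrees(np.arctan2(w[1],w[0]))
        psi=(a+90+90)%180-90
        out.append((np.round(Q[:,:2].mean(0),4),np.round(r[0],1),np.round(sorted(r[1]),1),round(psi,1),np.round(np.median(Q[:,2]),3),len(Q),p[l==k].mean(0).round()))
    return out
E
python3 - <<'E'
from h import *
for t in tins(): print(*t)
p,d=snap('top');P=cloud('top',d)
def region(n,x0,x1,y0,y1,z0,z1):
    m=(d>0)&(P[...,0]>x0)&(P[...,0]<x1)&(P[...,1]>y0)&(P[...,1]<y1)&(P[...,2]>z0)&(P[...,2]<z1)
    Q=P[m];r=cv2.minAreaRect((Q[:,:2]*1000).astype(np.float32))
    print(n,len(Q),Q.mean(0).round(4),np.round(r[0],1),np.round(r[1],1),round(r[2],1))
region('bar',.38,.78,.3,.4,.140,.168)
region('postlo',.37,.45,.1,.2,.08,.12);region('posthi',.66,.75,.1,.22,.08,.12)
region('rackdiv',.43,.68,.1,.22,.02,.05)
E
```

```text
[ 0.5987 -0.0832] [598.4 -83.7] [38.5 54.6] -88.6 0.061 216 [181. 183. 179.]
[ 0.599  -0.2097] [ 597.6 -209.9] [61.  61.5] -88.9 0.061 309 [230. 182. 187.]
[ 0.5876 -0.3169] [ 588.  -317.2] [39.3 55.3] 57.3 0.061 218 [177. 173. 163.]
[ 0.4805 -0.2047] [ 480.5 -204.8] [39.7 55.4] -74.9 0.061 222 [181. 182. 175.]
[ 0.472  -0.0969] [471.8 -96.7] [39.9 56. ] 62.3 0.061 220 [183. 185. 181.]
[ 0.4636 -0.3166] [ 463.8 -317.9] [40.6 55.3] -70.8 0.061 222 [179. 176. 165.]
bar 828 [0.581  0.3468 0.1561] [583.2 349. ] [347.4  19. ] 0.3
postlo 57 [0.4071 0.1335 0.0937] [407.1 132.9] [ 9.8 47.3] 7.6
posthi 74 [0.7051 0.1729 0.0938] [705.7 172.9] [10.9 48.8] 7.1
rackdiv 104 [0.5738 0.1564 0.0289] [556.6 153.3] [232.  60.] 7.9
```

```bash
cat > plan.py <<'E'
# plan.py x,y,z,yaw ...  (mm,deg) waypoints -> per-call end targets in tool axes at each call's start
import sys,numpy as np
from scipy.spatial.transform import Rotation as R
from cell import get_obs
o=get_obs();p=np.array(o['tool_pos'])*1000;r=R.from_euler('xyz',o['tool_rot'],degrees=True)
print('now',p.round(1),np.round(o['tool_rot'],1),'t',round(float(o['time_s']),1),'q7',round(float(o['qpos'][6])))
for a in sys.argv[1:]:
    x,y,z,w=map(float,a.split(','));g=np.array([x,y,z]);gr=R.from_euler('xyz',[180,0,w],degrees=True)
    rv=(r.inv()*gr).as_rotvec(degrees=True);d=g-p
    n=max(1,int(np.ceil(max(np.linalg.norm(d)/205,np.linalg.norm(rv)/35.5))))
    for k in range(n):
        v=r.inv().apply(d/n)
        rows=max(np.linalg.norm(d/n)/41,np.linalg.norm(rv/n)/7.1)
        print(a,'t',v.round(1),'w',(rv/n).round(1),'rows',round(rows,1))
        r=r*R.from_rotvec(rv/n,degrees=True)
    p,r=g,gr
E
python3 plan.py 464,-318,130,109
```

```text
now [ 280.3 -586.5  222.6] [180.    0.   25.5] t 1.5 q7 -3
464,-318,130,109 t [ 93.9 -54.3  30.9] w [  0.    0.  -27.8] rows 3.9
464,-318,130,109 t [108.4  -4.3  30.9] w [  0.    0.  -27.8] rows 3.9
464,-318,130,109 t [97.8 46.8 30.9] w [  0.    0.  -27.8] rows 3.9
```

```bash
python3 -m creep '[{"tx":94,"ty":-54,"tz":31,"wz":-28},{"tx":94,"ty":-54,"tz":31,"wz":-28},{"tx":94,"ty":-54,"tz":31,"wz":-28},{"tx":94,"ty":-54,"tz":31,"wz":-28},{"tx":94,"ty":-54,"tz":31,"wz":-28}]'
python3 -m creep '[{"tx":108,"ty":-4,"tz":31,"wz":-28},{"tx":108,"ty":-4,"tz":31,"wz":-28},{"tx":108,"ty":-4,"tz":31,"wz":-28},{"tx":108,"ty":-4,"tz":31,"wz":-28},{"tx":108,"ty":-4,"tz":31,"wz":-28}]'
python3 -m creep '[{"tx":98,"ty":47,"tz":31,"wz":-28},{"tx":98,"ty":47,"tz":31,"wz":-28},{"tx":98,"ty":47,"tz":31,"wz":-28},{"tx":98,"ty":47,"tz":31,"wz":-28},{"tx":98,"ty":47,"tz":31,"wz":-28}]'
python3 plan.py 464,-318,26,109
```

```text
now [ 280.3 -586.5  222.6] [180.    0.   25.5] t 1.5 q7 -3
464,-318,26,109 t [ 93.9 -54.4  65.5] w [  0.    0.  -27.8] rows 3.9
464,-318,26,109 t [108.4  -4.3  65.5] w [  0.    0.  -27.8] rows 3.9
464,-318,26,109 t [97.8 46.8 65.5] w [  0.    0.  -27.8] rows 3.9validation failed for argument at $[0]...
validation failed for argument at $[0]...
validation failed for argument at $[0]...
```

Run:
```python
from h import *
for t in tins(): print(*t)
```

```text
[ 0.5989 -0.0832] [598.2 -83.8] [38.5 54.7] -88.6 0.061 214 [181. 183. 179.]
[ 0.5991 -0.2098] [ 597.7 -210.3] [61.3 61.7] 1.9 0.061 309 [230. 182. 187.]
[ 0.5875 -0.3169] [ 588.1 -317.3] [39.5 55.9] 56.7 0.061 219 [177. 173. 163.]
[ 0.4805 -0.2047] [ 480.4 -204.9] [39.8 55.6] -74.6 0.061 222 [181. 182. 175.]
[ 0.4721 -0.0968] [471.7 -96.6] [39.9 55.9] 62.2 0.061 221 [182. 184. 180.]
[ 0.4635 -0.3167] [ 463.5 -317.4] [40.1 55.8] -71.3 0.061 222 [178. 175. 164.]
```

```bash
python3 -m creep '[{"wx":0,"wy":0,"wz":-28,"tx":94,"ty":-54,"tz":31,"gripper":1},{"wx":0,"wy":0,"wz":-28,"tx":94,"ty":-54,"tz":31,"gripper":1},{"wx":0,"wy":0,"wz":-28,"tx":94,"ty":-54,"tz":31,"gripper":1},{"wx":0,"wy":0,"wz":-28,"tx":94,"ty":-54,"tz":31,"gripper":1}]'
python3 plan.py 464,-318,26,109
```

```text
time_s: 1.88
tool_pos: [0.3476, -0.4895, 0.1899]
tool_rot: [-179.9, -0.3, 54.5]
force: [0.4, -0.2, 0.2]
grip_width: 0.0869
grasp_force: 0.0
now [ 347.6 -489.5  189.9] [-179.9   -0.3   54.5] t 1.9 q7 15
464,-318,26,109 t [103.1  -2.2  82.5] w [  0.   -0.2 -27.3] rows 3.8
464,-318,26,109 t [92.9 45.3 82.2] w [  0.   -0.2 -27.3] rows 3.8
```

```bash
python3 -m creep '[{"wx":0,"wy":0,"wz":-27,"tx":103,"ty":-2,"tz":30,"gripper":1},{"wx":0,"wy":0,"wz":-27,"tx":103,"ty":-2,"tz":30,"gripper":1},{"wx":0,"wy":0,"wz":-27,"tx":103,"ty":-2,"tz":30,"gripper":1},{"wx":0,"wy":0,"wz":-27,"tx":103,"ty":-2,"tz":30,"gripper":1}]'
python3 -m creep '[{"wx":0,"wy":0,"wz":-27,"tx":93,"ty":45,"tz":30,"gripper":1},{"wx":0,"wy":0,"wz":-27,"tx":93,"ty":45,"tz":30,"gripper":1},{"wx":0,"wy":0,"wz":-27,"tx":93,"ty":45,"tz":30,"gripper":1},{"wx":0,"wy":0,"wz":-27,"tx":93,"ty":45,"tz":30,"gripper":1},{"wx":0,"wy":0,"wz":-27,"tx":93,"ty":45,"tz":30,"gripper":1}]'
python3 plan.py 464,-317.5,26,109
```

```text
time_s: 2.22
tool_pos: [0.4057, -0.4059, 0.1602]
tool_rot: [-180.0, -0.3, 81.4]
force: [0.7, -0.2, -0.1]
grip_width: 0.087
grasp_force: 0.0
time_s: 2.63
tool_pos: [0.4621, -0.3267, 0.1312]
tool_rot: [-180.0, -0.0, 107.9]
force: [-0.6, -0.3, -0.4]
grip_width: 0.0872
grasp_force: 0.0
now [ 462.1 -326.7  131.2] [-180.    -0.   107.9] t 2.6 q7 46
464,-317.5,26,109 t [  8.1   4.7 105.2] w [-0.  -0.  -1.1] rows 2.6
```

```bash
python3 -m creep '[{"wx":0,"wy":0,"wz":-1,"tx":8,"ty":5,"tz":0,"gripper":1},{"wx":0,"wy":0,"wz":-1,"tx":8,"ty":5,"tz":35,"gripper":1},{"wx":0,"wy":0,"wz":-1,"tx":8,"ty":5,"tz":70,"gripper":1},{"wx":0,"wy":0,"wz":-1,"tx":8,"ty":5,"tz":70,"gripper":1}]'
python3 plan.py 464,-317.5,26,109
```

```text
time_s: 2.97
tool_pos: [0.4586, -0.318, 0.0559]
tool_rot: [-179.6, -0.5, 108.3]
force: [-1.7, 1.3, 0.4]
grip_width: 0.087
grasp_force: 0.0
now [ 458.6 -318.    55.9] [-179.6   -0.5  108.3] t 3.0 q7 44
464,-317.5,26,109 t [-1.4  5.5 29.8] w [-0.4 -0.5 -0.7] rows 0.7
```

```bash
python3 -m creep '[{"wx":0,"wy":0,"wz":0,"tx":-1,"ty":4,"tz":15,"gripper":1},{"wx":0,"wy":0,"wz":0,"tx":-1,"ty":4,"tz":29,"gripper":1},{"wx":0,"wy":0,"wz":0,"tx":-1,"ty":4,"tz":29,"gripper":1},{"wx":0,"wy":0,"wz":0,"tx":-1,"ty":4,"tz":29,"gripper":1}]'
python3 plan.py 464,-317.5,26,109
```

```text
time_s: 3.3
tool_pos: [0.4672, -0.3201, 0.0335]
tool_rot: [-180.0, 0.0, 108.4]
force: [-0.3, -0.5, 0.3]
grip_width: 0.0871
grasp_force: 0.0
now [ 467.2 -320.1   33.5] [-180.     0.   108.4] t 3.3 q7 43
464,-317.5,26,109 t [ 3.5 -2.2  7.5] w [-0.   0.  -0.6] rows 0.2
```

```bash
python3 -m creep '[{"wx":0,"wy":0,"wz":-0.5,"tx":3,"ty":-2,"tz":7,"gripper":1},{"wx":0,"wy":0,"wz":-0.5,"tx":3,"ty":-2,"tz":7,"gripper":1},{"wx":0,"wy":0,"wz":-0.5,"tx":3,"ty":-2,"tz":7,"gripper":-1},{"wx":0,"wy":0,"wz":-0.5,"tx":3,"ty":-2,"tz":7,"gripper":-1},{"wx":0,"wy":0,"wz":-0.5,"tx":3,"ty":-2,"tz":7,"gripper":-1}]' 45
python3 -m creep '[{"wx":0,"wy":0,"wz":0,"tx":0,"ty":0,"tz":0,"gripper":-1},{"wx":0,"wy":0,"wz":0,"tx":0,"ty":0,"tz":0,"gripper":-1},{"wx":0,"wy":0,"wz":0,"tx":0,"ty":0,"tz":0,"gripper":-1},{"wx":0,"wy":0,"wz":0,"tx":0,"ty":0,"tz":0,"gripper":-1},{"wx":0,"wy":0,"wz":0,"tx":0,"ty":0,"tz":0,"gripper":-1}]'
python3 plan.py 464,-318,26,109
```

```text
time_s: 3.72
tool_pos: [0.4649, -0.3175, 0.0261]
tool_rot: [180.0, 0.1, 109.0]
force: [-0.1, 0.2, -0.4]
grip_width: 0.0741
grasp_force: 0.0
time_s: 4.13
tool_pos: [0.4644, -0.3174, 0.0257]
tool_rot: [-180.0, 0.0, 109.0]
force: [-1.7, 0.4, 3.0]
grip_width: 0.0554
grasp_force: 45.0
now [ 464.4 -317.4   25.7] [-180.    0.  109.] t 4.1 q7 43
464,-318,26,109 t [-0.4 -0.5 -0.3] w [-0.  0.  0.] rows 0.0
```

```bash
python3 -m creep '[{"wx":0,"wy":0,"wz":0,"tx":0,"ty":0,"tz":-30,"gripper":-1},{"wx":0,"wy":0,"wz":0,"tx":0,"ty":0,"tz":-65,"gripper":-1},{"wx":0,"wy":0,"wz":0,"tx":0,"ty":0,"tz":-100,"gripper":-1},{"wx":0,"wy":0,"wz":0,"tx":0,"ty":0,"tz":-130,"gripper":-1},{"wx":0,"wy":0,"wz":0,"tx":0,"ty":0,"tz":-130,"gripper":-1}]'
python3 plan.py 465,141,155,7.5
```

```text
time_s: 4.55
tool_pos: [0.4685, -0.319, 0.1623]
tool_rot: [179.6, 0.5, 109.1]
force: [0.0, -1.0, -0.8]
grip_width: 0.0555
grasp_force: 45.0
now [ 468.5 -319.   162.3] [179.6   0.5 109.1] t 4.5 q7 47
465,141,155,7.5 t [145.3  49.    1.4] w [ 0.3  0.  33.9] rows 4.8
465,141,155,7.5 t [148.  -40.3   1.4] w [ 0.3  0.  33.9] rows 4.8
465,141,155,7.5 t [ 100.4 -115.9    1.8] w [ 0.3  0.  33.9] rows 4.8
```

```bash
python3 -m creep '[{"wx":0,"wy":0,"wz":34,"tx":145,"ty":49,"tz":0,"gripper":-1},{"wx":0,"wy":0,"wz":34,"tx":145,"ty":49,"tz":0,"gripper":-1},{"wx":0,"wy":0,"wz":34,"tx":145,"ty":49,"tz":0,"gripper":-1},{"wx":0,"wy":0,"wz":34,"tx":145,"ty":49,"tz":0,"gripper":-1},{"wx":0,"wy":0,"wz":34,"tx":145,"ty":49,"tz":0,"gripper":-1}]'
python3 -m creep '[{"wx":0,"wy":0,"wz":34,"tx":148,"ty":-40,"tz":0,"gripper":-1},{"wx":0,"wy":0,"wz":34,"tx":148,"ty":-40,"tz":0,"gripper":-1},{"wx":0,"wy":0,"wz":34,"tx":148,"ty":-40,"tz":0,"gripper":-1},{"wx":0,"wy":0,"wz":34,"tx":148,"ty":-40,"tz":0,"gripper":-1},{"wx":0,"wy":0,"wz":34,"tx":148,"ty":-40,"tz":0,"gripper":-1}]'
python3 -m creep '[{"wx":0,"wy":0,"wz":33,"tx":100,"ty":-116,"tz":0,"gripper":-1},{"wx":0,"wy":0,"wz":33,"tx":100,"ty":-116,"tz":0,"gripper":-1},{"wx":0,"wy":0,"wz":33,"tx":100,"ty":-116,"tz":0,"gripper":-1},{"wx":0,"wy":0,"wz":33,"tx":100,"ty":-116,"tz":0,"gripper":-1},{"wx":0,"wy":0,"wz":33,"tx":100,"ty":-116,"tz":0,"gripper":-1}]'
python3 -m creep '[{"wx":0,"wy":0,"wz":0,"tx":0,"ty":0,"tz":0,"gripper":-1},{"wx":0,"wy":0,"wz":0,"tx":0,"ty":0,"tz":0,"gripper":-1},{"wx":0,"wy":0,"wz":0,"tx":0,"ty":0,"tz":0,"gripper":-1}]'
python3 plan.py 465,141,75,7.5
```

```text
time_s: 4.97
tool_pos: [0.464, -0.1559, 0.155]
tool_rot: [-179.9, -0.2, 75.3]
force: [-0.7, 0.1, -1.3]
grip_width: 0.0556
grasp_force: 45.0
time_s: 5.38
tool_pos: [0.4627, -0.0029, 0.1552]
tool_rot: [-179.9, -0.1, 42.1]
force: [-0.4, 0.5, -1.2]
grip_width: 0.0555
grasp_force: 45.0
time_s: 5.8
tool_pos: [0.4592, 0.1476, 0.1553]
tool_rot: [-179.9, -0.0, 11.0]
force: [0.2, -0.3, -1.3]
grip_width: 0.0559
grasp_force: 45.0
time_s: 6.05
tool_pos: [0.4601, 0.1411, 0.1549]
tool_rot: [180.0, 0.1, 11.1]
force: [-0.5, 0.2, -1.7]
grip_width: 0.0557
grasp_force: 45.0
now [460.1 141.1 154.9] [1.80e+02 1.00e-01 1.11e+01] t 6.0 q7 -101
465,141,75,7.5 t [ 4.8  1.  79.9] w [0.  0.1 3.6] rows 2.0
```

```bash
python3 -m creep '[{"wx":0,"wy":0,"wz":3.6,"tx":5,"ty":1,"tz":30,"gripper":-1},{"wx":0,"wy":0,"wz":3.6,"tx":5,"ty":1,"tz":60,"gripper":-1},{"wx":0,"wy":0,"wz":3.6,"tx":5,"ty":1,"tz":80,"gripper":-1},{"wx":0,"wy":0,"wz":3.6,"tx":5,"ty":1,"tz":80,"gripper":-1},{"wx":0,"wy":0,"wz":3.6,"tx":5,"ty":1,"tz":80,"gripper":-1}]'
python3 -m creep '[{"wx":0,"wy":0,"wz":0,"tx":0,"ty":0,"tz":0,"gripper":-1},{"wx":0,"wy":0,"wz":0,"tx":0,"ty":0,"tz":0,"gripper":-1}]'
python3 plan.py 465,141,27,7.5
python3 - <<'E'
from h import *
p,d=snap('side');cv2.imwrite('pics/s1.png',cv2.resize(p[200:300,180:320,::-1],None,fx=5,fy=5,interpolation=cv2.INTER_CUBIC))
E
```

```text
time_s: 6.47
tool_pos: [0.4648, 0.1408, 0.0748]
tool_rot: [180.0, 0.2, 7.3]
force: [0.5, -0.4, -0.4]
grip_width: 0.0555
grasp_force: 45.0
time_s: 6.63
tool_pos: [0.4669, 0.1421, 0.0772]
tool_rot: [180.0, -0.2, 7.4]
force: [0.1, 0.0, -0.8]
grip_width: 0.0559
grasp_force: 45.0
now [466.9 142.1  77.2] [180.   -0.2   7.4] t 6.6 q7 -109
465,141,27,7.5 t [-2.2  0.8 50.2] w [ 0.  -0.2 -0.1] rows 1.2
```

View pics/s1.png

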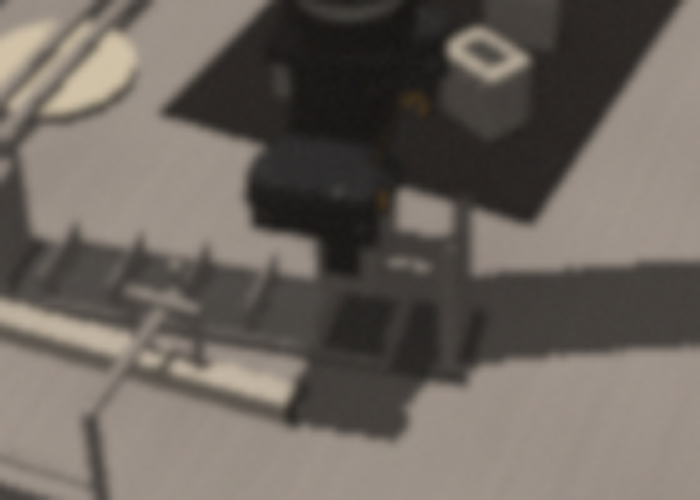

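```bash
python3 - <<'E'
from h import *
for i in range(3): snap('side'); o=get_obs(); print(np.round(o['tool_pos'],4),o['tool_rot'])
E
python3 -m creep '[{"wx":0,"wy":0,"wz":0,"tx":-1,"ty":0,"tz":10,"gripper":-1},{"wx":0,"wy":0,"wz":0,"tx":-1,"ty":0,"tz":20,"gripper":-1},{"wx":0,"wy":0,"wz":0,"tx":-1,"ty":0,"tz":30,"gripper":-1},{"wx":0,"wy":0,"wz":0,"tx":-1,"ty":0,"tz":30,"gripper":-1},{"wx":0,"wy":0,"wz":0,"tx":-1,"ty":0,"tz":30,"gripper":-1}]'
python3 plan.py 465,141,27,7.5
```

```text
[0.4666 0.1422 0.077 ] [ 1.79968714e+02 -1.58442874e-01  7.38556424e+00]
[0.4664 0.1423 0.0767] [ 1.79970268e+02 -1.32600889e-01  7.38957443e+00]
[0.4662 0.1423 0.0765] [ 1.79968816e+02 -1.06266165e-01  7.39626503e+00]
time_s: 7.25
tool_pos: [0.4633, 0.142, 0.0442]
tool_rot: [-180.0, 0.2, 7.4]
force: [0.4, 0.5, -1.1]
grip_width: 0.0556
grasp_force: 45.0
now [463.3 142.   44.2] [-180.     0.2    7.4] t 7.2 q7 -112
465,141,27,7.5 t [ 1.6  1.2 17.2] w [-0.   0.2 -0.1] rows 0.4
```

```bash
python3 -m creep '[{"wx":0,"wy":0,"wz":0,"tx":0.5,"ty":0.5,"tz":6,"gripper":-1},{"wx":0,"wy":0,"wz":0,"tx":0.5,"ty":0.5,"tz":12,"gripper":-1},{"wx":0,"wy":0,"wz":0,"tx":0.5,"ty":0.5,"tz":16,"gripper":-1},{"wx":0,"wy":0,"wz":0,"tx":0.5,"ty":0.5,"tz":16,"gripper":-1},{"wx":0,"wy":0,"wz":0,"tx":0.5,"ty":0.5,"tz":16,"gripper":-1}]'
python3 plan.py 465,141,27,7.5
```

```text
time_s: 7.67
tool_pos: [0.4645, 0.1416, 0.029]
tool_rot: [180.0, 0.1, 7.4]
force: [-2.0, -0.6, -2.2]
grip_width: 0.0553
grasp_force: 45.0
now [464.5 141.6  29. ] [1.8e+02 1.0e-01 7.4e+00] t 7.7 q7 -113
465,141,27,7.5 t [0.4 0.6 2. ] w [ 0.   0.1 -0.1] rows 0.1
```

```bash
python3 -m creep '[{"wx":0,"wy":0,"wz":0,"tx":0.5,"ty":0.5,"tz":2,"gripper":-1},{"wx":0,"wy":0,"wz":0,"tx":0.5,"ty":0.5,"tz":2,"gripper":-1},{"wx":0,"wy":0,"wz":0,"tx":0.5,"ty":0.5,"tz":2,"gripper":1},{"wx":0,"wy":0,"wz":0,"tx":0.5,"ty":0.5,"tz":2,"gripper":1},{"wx":0,"wy":0,"wz":0,"tx":0.5,"ty":0.5,"tz":2,"gripper":1}]'
python3 -m creep '[{"wx":0,"wy":0,"wz":0,"tx":0,"ty":0,"tz":0,"gripper":1},{"wx":0,"wy":0,"wz":0,"tx":0,"ty":0,"tz":0,"gripper":1},{"wx":0,"wy":0,"wz":0,"tx":0,"ty":0,"tz":-30,"gripper":1},{"wx":0,"wy":0,"wz":0,"tx":0,"ty":0,"tz":-70,"gripper":1},{"wx":0,"wy":0,"wz":0,"tx":0,"ty":0,"tz":-110,"gripper":1}]'
python3 plan.py 472,-97,140,62
python3 - <<'E'
from h import *
for t in tins(): print(*t)
E
```

```text
time_s: 8.08
tool_pos: [0.4672, 0.1415, 0.0283]
tool_rot: [-180.0, -0.2, 7.4]
force: [-1.0, -0.1, 0.4]
grip_width: 0.0684
grasp_force: 0.0
time_s: 8.5
tool_pos: [0.4647, 0.1413, 0.1382]
tool_rot: [-180.0, 0.1, 7.4]
force: [1.7, -0.1, -0.5]
grip_width: 0.0866
grasp_force: 0.0
now [464.7 141.3 138.2] [-1.8e+02  1.0e-01  7.4e+00] t 8.5 q7 -105
472,-97,140,62 t [-11.8 118.6  -1. ] w [ -0.    0.  -27.3] rows 3.8
472,-97,140,62 t [-64.9 100.   -0.9] w [ -0.    0.  -27.3] rows 3.8
[ 0.5989 -0.0833] [598.1 -83.8] [38.5 54.8] -88.6 0.061 216 [192. 193. 189.]
[ 0.5991 -0.2098] [ 597.7 -209.9] [60.9 61.2] 1.0 0.061 309 [239. 196. 201.]
[ 0.5877 -0.317 ] [ 587.8 -317.4] [39.4 56. ] 56.9 0.061 217 [187. 184. 174.]
[ 0.4805 -0.2048] [ 480.4 -205. ] [39.3 55.5] -74.6 0.061 221 [191. 191. 185.]
[ 0.472  -0.0968] [471.7 -96.6] [39.9 55.9] 62.4 0.061 221 [193. 194. 191.]
```

```bash
python3 -m creep '[{"wx":0,"wy":0,"wz":-27,"tx":-12,"ty":119,"tz":0,"gripper":1},{"wx":0,"wy":0,"wz":-27,"tx":-12,"ty":119,"tz":0,"gripper":1},{"wx":0,"wy":0,"wz":-27,"tx":-12,"ty":119,"tz":0,"gripper":1},{"wx":0,"wy":0,"wz":-27,"tx":-12,"ty":119,"tz":0,"gripper":1}]'
python3 -m creep '[{"wx":0,"wy":0,"wz":-27.5,"tx":-65,"ty":100,"tz":0,"gripper":1},{"wx":0,"wy":0,"wz":-27.5,"tx":-65,"ty":100,"tz":0,"gripper":1},{"wx":0,"wy":0,"wz":-27.5,"tx":-65,"ty":100,"tz":0,"gripper":1},{"wx":0,"wy":0,"wz":-27.5,"tx":-65,"ty":100,"tz":0,"gripper":1}]'
python3 -m creep '[{"wx":0,"wy":0,"wz":0,"tx":0,"ty":0,"tz":0,"gripper":1},{"wx":0,"wy":0,"wz":0,"tx":0,"ty":0,"tz":20,"gripper":1},{"wx":0,"wy":0,"wz":0,"tx":0,"ty":0,"tz":45,"gripper":1},{"wx":0,"wy":0,"wz":0,"tx":0,"ty":0,"tz":45,"gripper":1},{"wx":0,"wy":0,"wz":0,"tx":0,"ty":0,"tz":45,"gripper":1}]'
python3 plan.py 472,-97,26,62.2
python3 - <<'E'
from h import *
for t in tins((.4,.75,.1,.22,)): print(*t)
E
```

```text
time_s: 8.88
tool_pos: [0.4693, 0.0171, 0.1379]
tool_rot: [179.8, 0.0, 32.1]
force: [-0.2, -0.5, -1.3]
grip_width: 0.0872
grasp_force: 0.0
time_s: 9.22
tool_pos: [0.4665, -0.1042, 0.1377]
tool_rot: [179.9, 0.1, 57.7]
force: [-0.2, -0.9, 0.5]
grip_width: 0.0868
grasp_force: 0.0
time_s: 9.63
tool_pos: [0.4661, -0.0961, 0.092]
tool_rot: [-179.8, 0.0, 57.8]
force: [-0.1, -0.3, 0.6]
grip_width: 0.0869
grasp_force: 0.0
now [466.1 -96.1  92. ] [-179.8    0.    57.8] t 9.6 q7 -27
472,-97,26,62.2 t [ 2.4  5.6 65.9] w [-0.2  0.  -4.4] rows 1.6
[0.4676 0.1394] [467.7 139.9] [39.8 56.3] 7.7 0.062 222 [179. 179. 171.]
```

```bash
python3 -m creep '[{"wx":0,"wy":0,"wz":-4.4,"tx":2,"ty":6,"tz":15,"gripper":1},{"wx":0,"wy":0,"wz":-4.4,"tx":2,"ty":6,"tz":40,"gripper":1},{"wx":0,"wy":0,"wz":-4.4,"tx":2,"ty":6,"tz":65,"gripper":1},{"wx":0,"wy":0,"wz":-4.4,"tx":2,"ty":6,"tz":65,"gripper":1},{"wx":0,"wy":0,"wz":-4.4,"tx":2,"ty":6,"tz":65,"gripper":1}]'
python3 -m creep '[{"wx":0,"wy":0,"wz":0,"tx":0,"ty":0,"tz":0,"gripper":1},{"wx":0,"wy":0,"wz":0,"tx":0,"ty":0,"tz":0,"gripper":1}]'
python3 plan.py 472,-97,26,62.2
```

```text
time_s: 10.1
tool_pos: [0.4731, -0.0985, 0.0281]
tool_rot: [-179.9, -0.0, 62.2]
force: [0.6, 0.1, 1.0]
grip_width: 0.0872
grasp_force: 0.0
time_s: 10.27
tool_pos: [0.4748, -0.0993, 0.0297]
tool_rot: [179.8, -0.0, 62.2]
force: [-0.2, 0.1, -0.3]
grip_width: 0.0869
grasp_force: 0.0
now [474.8 -99.3  29.7] [179.8  -0.   62.2] t 10.3 q7 -26
472,-97,26,62.2 t [ 0.7 -3.6  3.7] w [ 0.2 -0.  -0. ] rows 0.1
```

```bash
python3 -m creep '[{"wx":0,"wy":0,"wz":0,"tx":0,"ty":-2,"tz":3,"gripper":-1},{"wx":0,"wy":0,"wz":0,"tx":0,"ty":-2,"tz":3,"gripper":-1},{"wx":0,"wy":0,"wz":0,"tx":0,"ty":-2,"tz":3,"gripper":-1},{"wx":0,"wy":0,"wz":0,"tx":0,"ty":-2,"tz":3,"gripper":-1},{"wx":0,"wy":0,"wz":0,"tx":0,"ty":-2,"tz":3,"gripper":-1}]'
python3 -m creep '[{"wx":0,"wy":0,"wz":0,"tx":0,"ty":0,"tz":0,"gripper":-1},{"wx":0,"wy":0,"wz":0,"tx":0,"ty":0,"tz":0,"gripper":-1},{"wx":0,"wy":0,"wz":0,"tx":0,"ty":0,"tz":0,"gripper":-1},{"wx":0,"wy":0,"wz":0,"tx":0,"ty":0,"tz":0,"gripper":-1}]'
python3 plan.py 472,-97,155,62.2 511.8,147,155,7.5
```

```text
time_s: 10.68
tool_pos: [0.4714, -0.0982, 0.0247]
tool_rot: [180.0, 0.0, 62.2]
force: [-0.1, -0.3, 0.0]
grip_width: 0.0613
grasp_force: 0.0
time_s: 11.02
tool_pos: [0.4709, -0.098, 0.0246]
tool_rot: [-179.9, 0.0, 62.2]
force: [-2.2, 1.0, 4.1]
grip_width: 0.0557
grasp_force: 45.0
now [470.9 -98.   24.6] [-179.9    0.    62.2] t 11.0 q7 -26
472,-97,155,62.2 t [   1.3    0.4 -130.4] w [-0.1  0.  -0. ] rows 3.2
511.8,147,155,7.5 t [117.2 -39.3  -0. ] w [ 0.  -0.  27.4] rows 3.9
511.8,147,155,7.5 t [ 86.  -88.7  -0. ] w [ 0.  -0.  27.4] rows 3.9
```

```bash
python3 -m creep '[{"wx":0,"wy":0,"wz":0,"tx":0,"ty":0,"tz":-30,"gripper":-1},{"wx":0,"wy":0,"wz":0,"tx":0,"ty":0,"tz":-65,"gripper":-1},{"wx":0,"wy":0,"wz":0,"tx":0,"ty":0,"tz":-100,"gripper":-1},{"wx":0,"wy":0,"wz":0,"tx":0,"ty":0,"tz":-130,"gripper":-1}]'
python3 -m creep '[{"wx":0,"wy":0,"wz":27.5,"tx":118,"ty":-39,"tz":0,"gripper":-1},{"wx":0,"wy":0,"wz":27.5,"tx":118,"ty":-39,"tz":0,"gripper":-1},{"wx":0,"wy":0,"wz":27.5,"tx":118,"ty":-39,"tz":0,"gripper":-1},{"wx":0,"wy":0,"wz":27.5,"tx":118,"ty":-39,"tz":0,"gripper":-1}]'
python3 -m creep '[{"wx":0,"wy":0,"wz":27,"tx":85,"ty":-88,"tz":0,"gripper":-1},{"wx":0,"wy":0,"wz":27,"tx":85,"ty":-88,"tz":0,"gripper":-1},{"wx":0,"wy":0,"wz":27,"tx":85,"ty":-88,"tz":0,"gripper":-1},{"wx":0,"wy":0,"wz":27,"tx":85,"ty":-88,"tz":0,"gripper":-1}]'
python3 -m creep '[{"wx":0,"wy":0,"wz":0,"tx":0,"ty":0,"tz":0,"gripper":-1},{"wx":0,"wy":0,"wz":0,"tx":0,"ty":0,"tz":0,"gripper":-1},{"wx":0,"wy":0,"wz":0,"tx":0,"ty":0,"tz":0,"gripper":-1},{"wx":0,"wy":0,"wz":0,"tx":0,"ty":0,"tz":0,"gripper":-1},{"wx":0,"wy":0,"wz":0,"tx":0,"ty":0,"tz":0,"gripper":-1}]'
python3 plan.py 510.5,147,75,7.5
```

```text
time_s: 11.35
tool_pos: [0.4716, -0.0981, 0.1562]
tool_rot: [179.9, -0.0, 62.2]
force: [0.7, -1.3, -2.1]
grip_width: 0.0558
grasp_force: 45.0
time_s: 11.68
tool_pos: [0.4923, 0.0289, 0.1547]
tool_rot: [-180.0, -0.1, 36.8]
force: [0.6, -0.1, -1.8]
grip_width: 0.0554
grasp_force: 45.0
time_s: 12.02
tool_pos: [0.5068, 0.15, 0.1543]
tool_rot: [-179.9, -0.1, 12.2]
force: [0.3, 0.4, -1.9]
grip_width: 0.0555
grasp_force: 45.0
time_s: 12.43
tool_pos: [0.5071, 0.1441, 0.1543]
tool_rot: [179.9, 0.0, 12.2]
force: [-1.1, 0.8, -1.0]
grip_width: 0.0557
grasp_force: 45.0
now [507.1 144.1 154.3] [179.9   0.   12.2] t 12.4 q7 -103
510.5,147,75,7.5 t [ 3.9 -2.2 79.3] w [0.1 0.  4.7] rows 1.9
```

```bash
python3 -m creep '[{"wx":0,"wy":0,"wz":4.7,"tx":4,"ty":-2,"tz":20,"gripper":-1},{"wx":0,"wy":0,"wz":4.7,"tx":4,"ty":-2,"tz":45,"gripper":-1},{"wx":0,"wy":0,"wz":4.7,"tx":4,"ty":-2,"tz":65,"gripper":-1},{"wx":0,"wy":0,"wz":4.7,"tx":4,"ty":-2,"tz":75,"gripper":-1},{"wx":0,"wy":0,"wz":4.7,"tx":4,"ty":-2,"tz":79,"gripper":-1}]'
python3 -m creep '[{"wx":0,"wy":0,"wz":0,"tx":0,"ty":0,"tz":0,"gripper":-1},{"wx":0,"wy":0,"wz":0,"tx":0,"ty":0,"tz":0,"gripper":-1},{"wx":0,"wy":0,"wz":0,"tx":0,"ty":0,"tz":0,"gripper":-1},{"wx":0,"wy":0,"wz":0,"tx":0,"ty":0,"tz":0,"gripper":-1},{"wx":0,"wy":0,"wz":0,"tx":0,"ty":0,"tz":0,"gripper":-1}]'
python3 plan.py 510.5,147,46,7.5
```

```text
time_s: 12.85
tool_pos: [0.5093, 0.1473, 0.0737]
tool_rot: [180.0, 0.2, 7.5]
force: [0.4, -0.6, -2.3]
grip_width: 0.056
grasp_force: 45.0
time_s: 13.27
tool_pos: [0.5111, 0.1488, 0.0764]
tool_rot: [180.0, -0.1, 7.6]
force: [0.3, 0.8, -1.2]
grip_width: 0.0557
grasp_force: 45.0
now [511.1 148.8  76.4] [ 1.8e+02 -1.0e-01  7.6e+00] t 13.3 q7 -112
510.5,147,46,7.5 t [-0.9  1.7 30.4] w [ 0.  -0.1  0.1] rows 0.7
```

```bash
python3 -m creep '[{"wx":0,"wy":0,"wz":0,"tx":0,"ty":1,"tz":8,"gripper":-1},{"wx":0,"wy":0,"wz":0,"tx":0,"ty":1,"tz":16,"gripper":-1},{"wx":0,"wy":0,"wz":0,"tx":0,"ty":1,"tz":24,"gripper":-1},{"wx":0,"wy":0,"wz":0,"tx":0,"ty":1,"tz":30,"gripper":-1},{"wx":0,"wy":0,"wz":0,"tx":0,"ty":1,"tz":30,"gripper":-1}]'
python3 -m creep '[{"wx":0,"wy":0,"wz":0,"tx":0,"ty":0,"tz":6,"gripper":-1},{"wx":0,"wy":0,"wz":0,"tx":0,"ty":0,"tz":12,"gripper":-1},{"wx":0,"wy":0,"wz":0,"tx":0,"ty":0,"tz":16,"gripper":-1},{"wx":0,"wy":0,"wz":0,"tx":0,"ty":0,"tz":16,"gripper":-1},{"wx":0,"wy":0,"wz":0,"tx":0,"ty":0,"tz":16,"gripper":-1}]'
python3 plan.py 510.5,147,26,7.5
```

```text
time_s: 13.68
tool_pos: [0.509, 0.1475, 0.0438]
tool_rot: [180.0, 0.2, 7.6]
force: [-1.3, 0.1, -1.2]
grip_width: 0.0558
grasp_force: 45.0
time_s: 14.1
tool_pos: [0.5093, 0.1473, 0.0284]
tool_rot: [180.0, 0.2, 7.6]
force: [-3.5, -0.3, -3.5]
grip_width: 0.0557
grasp_force: 45.0
now [509.3 147.3  28.4] [180.    0.2   7.6] t 14.1 q7 -114
510.5,147,26,7.5 t [1.1 0.5 2.4] w [0.  0.2 0.1] rows 0.1
```

```bash
python3 -m creep '[{"wx":0,"wy":0,"wz":0,"tx":0,"ty":0,"tz":2.4,"gripper":-1},{"wx":0,"wy":0,"wz":0,"tx":0,"ty":0,"tz":2.4,"gripper":-1},{"wx":0,"wy":0,"wz":0,"tx":0,"ty":0,"tz":2.4,"gripper":1},{"wx":0,"wy":0,"wz":0,"tx":0,"ty":0,"tz":2.4,"gripper":1},{"wx":0,"wy":0,"wz":0,"tx":0,"ty":0,"tz":2.4,"gripper":1}]'
python3 -m creep '[{"wx":0,"wy":0,"wz":0,"tx":0,"ty":0,"tz":0,"gripper":1},{"wx":0,"wy":0,"wz":0,"tx":0,"ty":0,"tz":0,"gripper":1},{"wx":0,"wy":0,"wz":0,"tx":0,"ty":0,"tz":-30,"gripper":1},{"wx":0,"wy":0,"wz":0,"tx":0,"ty":0,"tz":-70,"gripper":1},{"wx":0,"wy":0,"wz":0,"tx":0,"ty":0,"tz":-110,"gripper":1}]'
python3 plan.py 480.5,-205,138,105.2
python3 - <<'E'
from h import *
for t in tins(): print(*t[1:5])
E
```

```text
time_s: 14.52
tool_pos: [0.5126, 0.148, 0.0282]
tool_rot: [-180.0, -0.2, 7.6]
force: [-0.2, -1.6, 0.3]
grip_width: 0.0686
grasp_force: 0.0
time_s: 14.93
tool_pos: [0.5098, 0.1476, 0.1378]
tool_rot: [-180.0, 0.1, 7.6]
force: [1.2, -0.3, 0.2]
grip_width: 0.0866
grasp_force: 0.0
now [509.8 147.6 137.8] [-1.8e+02  1.0e-01  7.6e+00] t 14.9 q7 -108
480.5,-205,138,105.2 t [-2.520e+01  1.152e+02 -1.000e-01] w [ -0.    0.  -32.5] rows 4.6
480.5,-205,138,105.2 t [-83.2  83.6  -0. ] w [ -0.    0.  -32.5] rows 4.6
480.5,-205,138,105.2 t [-115.1   25.7   -0. ] w [ -0.    0.  -32.5] rows 4.6
[598.4 -83.7] [38.5 54.9] -88.6 0.061
[ 599.1 -209.9] [60.9 61.2] 15.3 0.061
[ 588.  -317.4] [39.2 55.7] 57.0 0.061
[ 480.3 -204.9] [39.5 55.6] -74.8 0.061
```

```bash
python3 -m creep '[{"wx":0,"wy":0,"wz":-32.5,"tx":-25,"ty":115,"tz":0,"gripper":1},{"wx":0,"wy":0,"wz":-32.5,"tx":-25,"ty":115,"tz":0,"gripper":1},{"wx":0,"wy":0,"wz":-32.5,"tx":-25,"ty":115,"tz":0,"gripper":1},{"wx":0,"wy":0,"wz":-32.5,"tx":-25,"ty":115,"tz":0,"gripper":1},{"wx":0,"wy":0,"wz":-32.5,"tx":-25,"ty":115,"tz":0,"gripper":1}]'
python3 -m creep '[{"wx":0,"wy":0,"wz":-32.5,"tx":-83,"ty":84,"tz":0,"gripper":1},{"wx":0,"wy":0,"wz":-32.5,"tx":-83,"ty":84,"tz":0,"gripper":1},{"wx":0,"wy":0,"wz":-32.5,"tx":-83,"ty":84,"tz":0,"gripper":1},{"wx":0,"wy":0,"wz":-32.5,"tx":-83,"ty":84,"tz":0,"gripper":1},{"wx":0,"wy":0,"wz":-32.5,"tx":-83,"ty":84,"tz":0,"gripper":1}]'
python3 -m creep '[{"wx":0,"wy":0,"wz":-32.5,"tx":-115,"ty":26,"tz":0,"gripper":1},{"wx":0,"wy":0,"wz":-32.5,"tx":-115,"ty":26,"tz":0,"gripper":1},{"wx":0,"wy":0,"wz":-32.5,"tx":-115,"ty":26,"tz":0,"gripper":1},{"wx":0,"wy":0,"wz":-32.5,"tx":-115,"ty":26,"tz":0,"gripper":1},{"wx":0,"wy":0,"wz":-32.5,"tx":-115,"ty":26,"tz":0,"gripper":1}]'
python3 -m creep '[{"wx":0,"wy":0,"wz":0,"tx":0,"ty":0,"tz":10,"gripper":1},{"wx":0,"wy":0,"wz":0,"tx":0,"ty":0,"tz":30,"gripper":1},{"wx":0,"wy":0,"wz":0,"tx":0,"ty":0,"tz":45,"gripper":1},{"wx":0,"wy":0,"wz":0,"tx":0,"ty":0,"tz":45,"gripper":1},{"wx":0,"wy":0,"wz":0,"tx":0,"ty":0,"tz":45,"gripper":1}]'
python3 plan.py 480.5,-205,26,105.2
python3 - <<'E'
from h import *
for t in tins((.4,.75,.1,.22,)): print(*t[1:5])
E
```

```text
time_s: 15.4
tool_pos: [0.5011, 0.025, 0.1371]
tool_rot: [179.8, 0.1, 39.7]
force: [-0.1, 0.2, -1.2]
grip_width: 0.0869
grasp_force: 0.0
time_s: 15.82
tool_pos: [0.4905, -0.0923, 0.1371]
tool_rot: [179.9, 0.1, 72.2]
force: [-0.5, 0.5, 0.7]
grip_width: 0.0869
grasp_force: 0.0
time_s: 16.23
tool_pos: [0.4799, -0.2087, 0.1371]
tool_rot: [180.0, 0.1, 104.7]
force: [1.1, 0.5, -0.7]
grip_width: 0.0873
grasp_force: 0.0
time_s: 16.65
tool_pos: [0.48, -0.2038, 0.0913]
tool_rot: [-179.9, -0.1, 104.7]
force: [0.5, 0.1, 0.9]
grip_width: 0.087
grasp_force: 0.0
now [ 480.  -203.8   91.3] [-1.799e+02 -1.000e-01  1.047e+02] t 16.6 q7 28
480.5,-205,26,105.2 t [-1.3  0.2 65.3] w [-0.1 -0.1 -0.5] rows 1.6
[512.9 146.3] [39.8 56.9] 7.9 0.062
[467.6 140.1] [39.7 55.9] 7.7 0.062
```

```bash
python3 -m creep '[{"wx":0,"wy":0,"wz":-0.5,"tx":-1,"ty":0,"tz":15,"gripper":1},{"wx":0,"wy":0,"wz":-0.5,"tx":-1,"ty":0,"tz":40,"gripper":1},{"wx":0,"wy":0,"wz":-0.5,"tx":-1,"ty":0,"tz":65,"gripper":1},{"wx":0,"wy":0,"wz":-0.5,"tx":-1,"ty":0,"tz":65,"gripper":1},{"wx":0,"wy":0,"wz":-0.5,"tx":-1,"ty":0,"tz":65,"gripper":1}]'
python3 -m creep '[{"wx":0,"wy":0,"wz":0,"tx":0,"ty":0,"tz":0,"gripper":1},{"wx":0,"wy":0,"wz":0,"tx":0,"ty":0,"tz":0,"gripper":1},{"wx":0,"wy":0,"wz":0,"tx":0,"ty":0,"tz":0,"gripper":1},{"wx":0,"wy":0,"wz":0,"tx":0,"ty":0,"tz":0,"gripper":1},{"wx":0,"wy":0,"wz":0,"tx":0,"ty":0,"tz":0,"gripper":1}]'
python3 plan.py 480.5,-205,26,105.2
```

```text
time_s: 17.12
tool_pos: [0.4807, -0.2053, 0.0274]
tool_rot: [-180.0, -0.0, 105.2]
force: [0.2, 0.0, 0.4]
grip_width: 0.087
grasp_force: 0.0
time_s: 17.53
tool_pos: [0.4812, -0.206, 0.028]
tool_rot: [180.0, 0.1, 105.2]
force: [-0.2, -0.1, 0.9]
grip_width: 0.0869
grasp_force: 0.0
now [ 481.2 -206.    28. ] [1.800e+02 1.000e-01 1.052e+02] t 17.5 q7 25
480.5,-205,26,105.2 t [ 1.2 -0.4  2. ] w [0.  0.1 0. ] rows 0.1
```

```bash
python3 -m creep '[{"wx":0,"wy":0,"wz":0,"tx":0.5,"ty":0,"tz":2,"gripper":-1},{"wx":0,"wy":0,"wz":0,"tx":0.5,"ty":0,"tz":2,"gripper":-1},{"wx":0,"wy":0,"wz":0,"tx":0.5,"ty":0,"tz":2,"gripper":-1},{"wx":0,"wy":0,"wz":0,"tx":0.5,"ty":0,"tz":2,"gripper":-1},{"wx":0,"wy":0,"wz":0,"tx":0.5,"ty":0,"tz":2,"gripper":-1}]'
python3 -m creep '[{"wx":0,"wy":0,"wz":0,"tx":0,"ty":0,"tz":0,"gripper":-1},{"wx":0,"wy":0,"wz":0,"tx":0,"ty":0,"tz":0,"gripper":-1},{"wx":0,"wy":0,"wz":0,"tx":0,"ty":0,"tz":0,"gripper":-1},{"wx":0,"wy":0,"wz":0,"tx":0,"ty":0,"tz":0,"gripper":-1}]'
python3 plan.py 480.5,-205,155,105.2 557,153,155,7.5
```

```text
time_s: 17.95
tool_pos: [0.4806, -0.2052, 0.0251]
tool_rot: [-180.0, 0.0, 105.2]
force: [-1.1, -0.7, -0.4]
grip_width: 0.0613
grasp_force: 0.0
time_s: 18.28
tool_pos: [0.4805, -0.2053, 0.0251]
tool_rot: [-180.0, 0.0, 105.2]
force: [0.3, -0.1, 1.5]
grip_width: 0.0557
grasp_force: 45.0
now [ 480.5 -205.3   25.1] [-180.     0.   105.2] t 18.3 q7 25
480.5,-205,155,105.2 t [ 3.000e-01  1.000e-01 -1.299e+02] w [-0.  0.  0.] rows 3.2
557,153,155,7.5 t [108.5  55.9   0. ] w [ 0.  -0.  32.6] rows 4.6
557,153,155,7.5 t [121.5 -11.3  -0. ] w [ 0.  -0.  32.6] rows 4.6
557,153,155,7.5 t [ 96.3 -74.9  -0. ] w [ 0.  -0.  32.6] rows 4.6
```

```bash
python3 -m creep '[{"wx":0,"wy":0,"wz":0,"tx":0,"ty":0,"tz":-30,"gripper":-1},{"wx":0,"wy":0,"wz":0,"tx":0,"ty":0,"tz":-65,"gripper":-1},{"wx":0,"wy":0,"wz":0,"tx":0,"ty":0,"tz":-100,"gripper":-1},{"wx":0,"wy":0,"wz":0,"tx":0,"ty":0,"tz":-130,"gripper":-1},{"wx":0,"wy":0,"wz":0,"tx":0,"ty":0,"tz":-130,"gripper":-1}]'
python3 -m creep '[{"wx":0,"wy":0,"wz":32.6,"tx":108.5,"ty":56,"tz":0,"gripper":-1},{"wx":0,"wy":0,"wz":32.6,"tx":108.5,"ty":56,"tz":0,"gripper":-1},{"wx":0,"wy":0,"wz":32.6,"tx":108.5,"ty":56,"tz":0,"gripper":-1},{"wx":0,"wy":0,"wz":32.6,"tx":108.5,"ty":56,"tz":0,"gripper":-1},{"wx":0,"wy":0,"wz":32.6,"tx":108.5,"ty":56,"tz":0,"gripper":-1}]'
python3 -m creep '[{"wx":0,"wy":0,"wz":32.6,"tx":121.5,"ty":-11,"tz":0,"gripper":-1},{"wx":0,"wy":0,"wz":32.6,"tx":121.5,"ty":-11,"tz":0,"gripper":-1},{"wx":0,"wy":0,"wz":32.6,"tx":121.5,"ty":-11,"tz":0,"gripper":-1},{"wx":0,"wy":0,"wz":32.6,"tx":121.5,"ty":-11,"tz":0,"gripper":-1},{"wx":0,"wy":0,"wz":32.6,"tx":121.5,"ty":-11,"tz":0,"gripper":-1}]'
python3 -m creep '[{"wx":0,"wy":0,"wz":32.6,"tx":96,"ty":-75,"tz":0,"gripper":-1},{"wx":0,"wy":0,"wz":32.6,"tx":96,"ty":-75,"tz":0,"gripper":-1},{"wx":0,"wy":0,"wz":32.6,"tx":96,"ty":-75,"tz":0,"gripper":-1},{"wx":0,"wy":0,"wz":32.6,"tx":96,"ty":-75,"tz":0,"gripper":-1},{"wx":0,"wy":0,"wz":32.6,"tx":96,"ty":-75,"tz":0,"gripper":-1}]'
python3 -m creep '[{"wx":0,"wy":0,"wz":0,"tx":0,"ty":0,"tz":20,"gripper":-1},{"wx":0,"wy":0,"wz":0,"tx":0,"ty":0,"tz":40,"gripper":-1},{"wx":0,"wy":0,"wz":0,"tx":0,"ty":0,"tz":60,"gripper":-1},{"wx":0,"wy":0,"wz":0,"tx":0,"ty":0,"tz":70,"gripper":-1},{"wx":0,"wy":0,"wz":0,"tx":0,"ty":0,"tz":70,"gripper":-1}]'
python3 -m creep '[{"wx":0,"wy":0,"wz":0,"tx":0,"ty":0,"tz":0,"gripper":-1},{"wx":0,"wy":0,"wz":0,"tx":0,"ty":0,"tz":0,"gripper":-1},{"wx":0,"wy":0,"wz":0,"tx":0,"ty":0,"tz":0,"gripper":-1},{"wx":0,"wy":0,"wz":0,"tx":0,"ty":0,"tz":0,"gripper":-1},{"wx":0,"wy":0,"wz":0,"tx":0,"ty":0,"tz":0,"gripper":-1}]'
python3 plan.py 557,153,46,7.5
```

```text
time_s: 18.7
tool_pos: [0.4845, -0.2064, 0.1615]
tool_rot: [179.6, 0.5, 105.3]
force: [1.8, -0.1, -0.9]
grip_width: 0.0556
grasp_force: 45.0
time_s: 19.12
tool_pos: [0.5064, -0.0805, 0.1545]
tool_rot: [-179.9, -0.1, 72.7]
force: [-0.2, -0.6, -1.1]
grip_width: 0.0561
grasp_force: 45.0
time_s: 19.53
tool_pos: [0.5316, 0.0399, 0.1545]
tool_rot: [-179.8, -0.1, 40.2]
force: [-0.1, -0.4, -1.5]
grip_width: 0.0557
grasp_force: 45.0
time_s: 19.95
tool_pos: [0.5559, 0.1591, 0.1542]
tool_rot: [-179.8, 0.0, 7.6]
force: [-0.5, -0.3, -2.2]
grip_width: 0.0556
grasp_force: 45.0
time_s: 20.37
tool_pos: [0.5545, 0.1519, 0.0817]
tool_rot: [180.0, 0.4, 7.5]
force: [-0.5, -0.2, -2.2]
grip_width: 0.0558
grasp_force: 45.0
time_s: 20.78
tool_pos: [0.5576, 0.1527, 0.086]
tool_rot: [180.0, -0.1, 7.5]
force: [0.2, 0.6, -1.7]
grip_width: 0.0561
grasp_force: 45.0
now [557.6 152.7  86. ] [ 1.8e+02 -1.0e-01  7.5e+00] t 20.8 q7 -112
557,153,46,7.5 t [-0.6 -0.4 40. ] w [ 0.  -0.1 -0. ] rows 1.0
```

```bash
python3 -m creep '[{"wx":0,"wy":0,"wz":0,"tx":0,"ty":0,"tz":10,"gripper":-1},{"wx":0,"wy":0,"wz":0,"tx":0,"ty":0,"tz":20,"gripper":-1},{"wx":0,"wy":0,"wz":0,"tx":0,"ty":0,"tz":30,"gripper":-1},{"wx":0,"wy":0,"wz":0,"tx":0,"ty":0,"tz":40,"gripper":-1},{"wx":0,"wy":0,"wz":0,"tx":0,"ty":0,"tz":40,"gripper":-1}]'
python3 -m creep '[{"wx":0,"wy":0,"wz":0,"tx":0,"ty":0,"tz":4,"gripper":-1},{"wx":0,"wy":0,"wz":0,"tx":0,"ty":0,"tz":8,"gripper":-1},{"wx":0,"wy":0,"wz":0,"tx":0,"ty":0,"tz":12,"gripper":-1},{"wx":0,"wy":0,"wz":0,"tx":0,"ty":0,"tz":16,"gripper":-1},{"wx":0,"wy":0,"wz":0,"tx":0,"ty":0,"tz":16,"gripper":-1}]'
python3 plan.py 557,153,26,7.5
```

```text
time_s: 21.2
tool_pos: [0.5554, 0.1523, 0.0457]
tool_rot: [179.9, 0.2, 7.5]
force: [-9.2, -2.2, 16.6]
grip_width: 0.0558
grasp_force: 45.0
time_s: 21.62
tool_pos: [0.5574, 0.1531, 0.0317]
tool_rot: [179.9, -0.1, 7.5]
force: [-0.7, 0.2, 1.3]
grip_width: 0.0558
grasp_force: 45.0
now [557.4 153.1  31.7] [ 1.799e+02 -1.000e-01  7.500e+00] t 21.6 q7 -114
557,153,26,7.5 t [-0.5  0.1  5.7] w [ 0.1 -0.1  0. ] rows 0.1
```

```bash
python3 -m creep '[{"wx":0,"wy":0,"wz":0,"tx":0,"ty":0,"tz":3,"gripper":-1},{"wx":0,"wy":0,"wz":0,"tx":0,"ty":0,"tz":5.5,"gripper":-1},{"wx":0,"wy":0,"wz":0,"tx":0,"ty":0,"tz":5.5,"gripper":-1},{"wx":0,"wy":0,"wz":0,"tx":0,"ty":0,"tz":5.5,"gripper":-1}]'
python3 -m creep '[{"wx":0,"wy":0,"wz":0,"tx":0,"ty":0,"tz":0,"gripper":1},{"wx":0,"wy":0,"wz":0,"tx":0,"ty":0,"tz":0,"gripper":1},{"wx":0,"wy":0,"wz":0,"tx":0,"ty":0,"tz":0,"gripper":1},{"wx":0,"wy":0,"wz":0,"tx":0,"ty":0,"tz":0,"gripper":1},{"wx":0,"wy":0,"wz":0,"tx":0,"ty":0,"tz":0,"gripper":1}]'
python3 -m creep '[{"wx":0,"wy":0,"wz":0,"tx":0,"ty":0,"tz":0,"gripper":1},{"wx":0,"wy":0,"wz":0,"tx":0,"ty":0,"tz":-30,"gripper":1},{"wx":0,"wy":0,"wz":0,"tx":0,"ty":0,"tz":-70,"gripper":1},{"wx":0,"wy":0,"wz":0,"tx":0,"ty":0,"tz":-110,"gripper":1}]'
python3 plan.py 598.4,-83.5,138,91.5
python3 - <<'E'
from h import *
for t in tins(): print(*t[1:5])
E
```

```text
time_s: 21.95
tool_pos: [0.5575, 0.1528, 0.0232]
tool_rot: [-180.0, -0.0, 7.5]
force: [0.6, 0.1, 2.2]
grip_width: 0.0559
grasp_force: 45.0
time_s: 22.37
tool_pos: [0.5567, 0.1525, 0.0232]
tool_rot: [180.0, 0.0, 7.5]
force: [-0.3, -0.3, 1.1]
grip_width: 0.0808
grasp_force: 0.0
time_s: 22.7
tool_pos: [0.5558, 0.1525, 0.1338]
tool_rot: [-180.0, 0.2, 7.5]
force: [0.3, -0.2, -0.2]
grip_width: 0.0867
grasp_force: 0.0
now [555.8 152.5 133.8] [-180.     0.2    7.5] t 22.7 q7 -110
598.4,-83.5,138,91.5 t [ 3.8 79.8 -1.4] w [ -0.   0. -28.] rows 3.9
598.4,-83.5,138,91.5 t [-34.1  72.3  -1.4] w [ -0.   0. -28.] rows 3.9
598.4,-83.5,138,91.5 t [-64.1  47.8  -1.4] w [ -0.   0. -28.] rows 3.9
[598.2 -83.8] [38.5 54.6] -88.6 0.061
[ 598.  -209.9] [61.1 61.2] -86.3 0.061
[ 588.  -317.6] [40.  55.9] 56.4 0.061
```

```bash
python3 -m creep '[{"wx":0,"wy":0,"wz":-28,"tx":4,"ty":80,"tz":0,"gripper":1},{"wx":0,"wy":0,"wz":-28,"tx":4,"ty":80,"tz":0,"gripper":1},{"wx":0,"wy":0,"wz":-28,"tx":4,"ty":80,"tz":0,"gripper":1},{"wx":0,"wy":0,"wz":-28,"tx":4,"ty":80,"tz":0,"gripper":1},{"wx":0,"wy":0,"wz":-28,"tx":4,"ty":80,"tz":0,"gripper":1}]'
python3 -m creep '[{"wx":0,"wy":0,"wz":-28,"tx":-34,"ty":72,"tz":0,"gripper":1},{"wx":0,"wy":0,"wz":-28,"tx":-34,"ty":72,"tz":0,"gripper":1},{"wx":0,"wy":0,"wz":-28,"tx":-34,"ty":72,"tz":0,"gripper":1},{"wx":0,"wy":0,"wz":-28,"tx":-34,"ty":72,"tz":0,"gripper":1},{"wx":0,"wy":0,"wz":-28,"tx":-34,"ty":72,"tz":0,"gripper":1}]'
python3 -m creep '[{"wx":0,"wy":0,"wz":-28,"tx":-64,"ty":48,"tz":0,"gripper":1},{"wx":0,"wy":0,"wz":-28,"tx":-64,"ty":48,"tz":0,"gripper":1},{"wx":0,"wy":0,"wz":-28,"tx":-64,"ty":48,"tz":0,"gripper":1},{"wx":0,"wy":0,"wz":-28,"tx":-64,"ty":48,"tz":0,"gripper":1},{"wx":0,"wy":0,"wz":-28,"tx":-64,"ty":48,"tz":0,"gripper":1}]'
python3 -m creep '[{"wx":0,"wy":0,"wz":0,"tx":0,"ty":0,"tz":10,"gripper":1},{"wx":0,"wy":0,"wz":0,"tx":0,"ty":0,"tz":30,"gripper":1},{"wx":0,"wy":0,"wz":0,"tx":0,"ty":0,"tz":45,"gripper":1},{"wx":0,"wy":0,"wz":0,"tx":0,"ty":0,"tz":45,"gripper":1},{"wx":0,"wy":0,"wz":0,"tx":0,"ty":0,"tz":45,"gripper":1}]'
python3 plan.py 598.3,-83.5,26,91.5
python3 - <<'E'
from h import *
for t in tins((.4,.75,.1,.22,)): print(*t[1:5])
E
```

```text
time_s: 23.17
tool_pos: [0.5715, 0.0727, 0.1334]
tool_rot: [180.0, 0.0, 35.6]
force: [-0.6, 0.3, 0.0]
grip_width: 0.0869
grasp_force: 0.0
time_s: 23.58
tool_pos: [0.5855, -0.0046, 0.1334]
tool_rot: [-180.0, -0.0, 63.5]
force: [-0.1, 0.5, -0.6]
grip_width: 0.087
grasp_force: 0.0
time_s: 24.0
tool_pos: [0.6, -0.0827, 0.1334]
tool_rot: [-180.0, -0.0, 91.4]
force: [-0.5, 0.4, 0.1]
grip_width: 0.0874
grasp_force: 0.0
time_s: 24.42
tool_pos: [0.599, -0.0824, 0.0874]
tool_rot: [-179.8, -0.0, 91.4]
force: [-0.5, 0.2, 1.1]
grip_width: 0.0872
grasp_force: 0.0
now [599.  -82.4  87.4] [-179.8   -0.    91.4] t 24.4 q7 -9
598.3,-83.5,26,91.5 t [-1.1 -0.5 61.4] w [-0.2 -0.  -0.1] rows 1.5
[508.7 145.4] [ 56.5 122.8] -83.1 0.064
```

Run:
```python
from h import *
p,d=snap('side');P=cloud('side',d)
a=cv2.resize(p[200:290,190:300,::-1],None,fx=5,fy=5,interpolation=cv2.INTER_CUBIC)
p,d=snap('top')
b=cv2.resize(p[125:240,160:220,::-1],None,fx=4,fy=4,interpolation=cv2.INTER_CUBIC)
c=np.zeros((460,800,3),np.uint8);c[:450,:550]=a;c[:460,555:795]=b
cv2.imwrite('pics/c2.png',c)
P=cloud('top',d)
m=(P[...,0]>.43)&(P[...,0]<.67)&(P[...,1]>.12)&(P[...,1]<.19)&(d>0)
Q=P[m];u=(Q[:,:2]-[.557,.153])@[.9914,.1305]
for k in np.arange(-.12,.12,.004):
    s=(u>=k)&(u<k+.004);print(round(k*1000+2),np.round(np.percentile(Q[s,2],[25,75])*1000),end='; ')
```

```text
-118 [1. 6.]; -114 [ 2. 30.]; -110 [ 2. 60.]; -106 [58. 63.]; -102 [59. 63.]; -98 [61. 63.]; -94 [60. 63.]; -90 [62. 64.]; -86 [60. 64.]; -82 [61. 63.]; -78 [60. 62.]; -74 [59. 64.]; -70 [57. 61.]; -66 [60. 63.]; -62 [60. 63.]; -58 [63. 65.]; -54 [62. 64.]; -50 [62. 65.]; -46 [61. 66.]; -42 [64. 67.]; -38 [63. 66.]; -34 [64. 67.]; -30 [60. 65.]; -26 [62. 66.]; -22 [63. 66.]; -18 [64. 68.]; -14 [65. 68.]; -10 [66. 70.]; -6 [66. 70.]; -2 [68. 72.]; 2 [68. 72.]; 6 [70. 72.]; 10 [49. 69.]; 14 [41. 52.]; 18 [ 6. 31.]; 22 [20. 30.]; 26 [3. 8.]; 30 [4. 8.]; 34 [3. 7.]; 38 [3. 7.]; 42 [3. 6.]; 46 [3. 7.]; 50 [3. 6.]; 54 [2. 6.]; 58 [2. 6.]; 62 [2. 6.]; 66 [ 3. 18.]; 70 [ 7. 29.]; 74 [3. 6.]; 78 [3. 7.]; 82 [2. 6.]; 86 [3. 6.]; 90 [2. 6.]; 94 [2. 5.]; 98 [1. 6.]; 102 [1. 6.]; 106 [1. 6.]; 110 [1. 6.]; 114 [ 9. 29.]; Traceback (most recent call last):
  File "<stdin>", line 12, in <module>
    return _quantile_unchecked(
        a, q, axis, out, overwrite_input, method, keepdims, weights)
    return _ureduce(a,
                    func=_quantile_ureduce_func,
    ...<5 lines>...
                    overwrite_input=overwrite_input,
                    method=method)
    r = func(a, **kwargs)
    result = _quantile(arr,
                       quantiles=q,
    ...<2 lines>...
                       out=out,
                       weights=wgt)
    slices_having_nans = np.isnan(arr[-1, ...])
                                  ~~~^^^^^^^^^
IndexError: index -1 is out of bounds for axis 0 with size 0
```

View pics/c2.png

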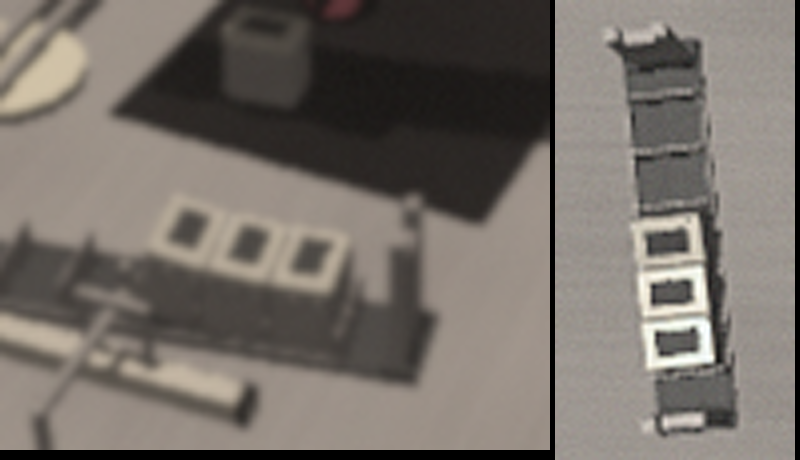

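Tins 1 and 2 are seated. Tin 3, at top-view crop (668,243), is tilted and jammed: its +x top edge is at 72 mm instead of 62. I'll press that edge down with the closed fingers.

```bash
python3 plan.py 598.5,-83,140,91.4 569,154.5,130,7.5
```

```text
now [600.6 -82.8  89.5] [179.9   0.   91.5] t 24.6 q7 -8
598.5,-83,140,91.4 t [ -0.1  -2.1 -50.5] w [0.1 0.  0.1] rows 1.2
569,154.5,130,7.5 t [79.4 -7.9  3.3] w [ 0. -0. 28.] rows 3.9
569,154.5,130,7.5 t [ 66.4 -44.2   3.3] w [ 0. -0. 28.] rows 3.9
569,154.5,130,7.5 t [ 37.9 -70.2   3.3] w [ 0. -0. 28.] rows 3.9
```

```bash
python3 -m creep '[{"wx":0,"wy":0,"wz":0,"tx":0,"ty":-2,"tz":-25,"gripper":-1},{"wx":0,"wy":0,"wz":0,"tx":0,"ty":-2,"tz":-50,"gripper":-1},{"wx":0,"wy":0,"wz":0,"tx":0,"ty":-2,"tz":-50,"gripper":-1}]'
python3 -m creep '[{"wx":0,"wy":0,"wz":28,"tx":79,"ty":-8,"tz":0,"gripper":-1},{"wx":0,"wy":0,"wz":28,"tx":79,"ty":-8,"tz":0,"gripper":-1},{"wx":0,"wy":0,"wz":28,"tx":79,"ty":-8,"tz":0,"gripper":-1},{"wx":0,"wy":0,"wz":28,"tx":79,"ty":-8,"tz":0,"gripper":-1},{"wx":0,"wy":0,"wz":28,"tx":79,"ty":-8,"tz":0,"gripper":-1}]'
python3 -m creep '[{"wx":0,"wy":0,"wz":28,"tx":66,"ty":-44,"tz":5,"gripper":-1},{"wx":0,"wy":0,"wz":28,"tx":66,"ty":-44,"tz":5,"gripper":-1},{"wx":0,"wy":0,"wz":28,"tx":66,"ty":-44,"tz":5,"gripper":-1},{"wx":0,"wy":0,"wz":28,"tx":66,"ty":-44,"tz":5,"gripper":-1},{"wx":0,"wy":0,"wz":28,"tx":66,"ty":-44,"tz":5,"gripper":-1}]'
python3 -m creep '[{"wx":0,"wy":0,"wz":28,"tx":38,"ty":-70,"tz":5,"gripper":-1},{"wx":0,"wy":0,"wz":28,"tx":38,"ty":-70,"tz":5,"gripper":-1},{"wx":0,"wy":0,"wz":28,"tx":38,"ty":-70,"tz":5,"gripper":-1},{"wx":0,"wy":0,"wz":28,"tx":38,"ty":-70,"tz":5,"gripper":-1},{"wx":0,"wy":0,"wz":28,"tx":38,"ty":-70,"tz":5,"gripper":-1}]'
python3 -m creep '[{"wx":0,"wy":0,"wz":0,"tx":0,"ty":0,"tz":15,"gripper":-1},{"wx":0,"wy":0,"wz":0,"tx":0,"ty":0,"tz":30,"gripper":-1},{"wx":0,"wy":0,"wz":0,"tx":0,"ty":0,"tz":40,"gripper":-1},{"wx":0,"wy":0,"wz":0,"tx":0,"ty":0,"tz":40,"gripper":-1},{"wx":0,"wy":0,"wz":0,"tx":0,"ty":0,"tz":40,"gripper":-1}]'
python3 plan.py 569,154.5,76,7.5
```

```text
time_s: 24.82
tool_pos: [0.6015, -0.0829, 0.1445]
tool_rot: [179.5, 0.1, 91.5]
force: [1.6, -0.5, 1.1]
grip_width: 0.0744
grasp_force: 0.0
time_s: 25.23
tool_pos: [0.5884, -0.0035, 0.1397]
tool_rot: [179.9, 0.0, 63.4]
force: [0.7, -0.5, -0.4]
grip_width: 0.0416
grasp_force: 0.0
time_s: 25.65
tool_pos: [0.5783, 0.0747, 0.1342]
tool_rot: [179.9, -0.0, 35.5]
force: [-0.6, 0.3, -0.2]
grip_width: 0.0082
grasp_force: 0.0
time_s: 26.07
tool_pos: [0.5686, 0.1533, 0.1288]
tool_rot: [180.0, -0.0, 7.6]
force: [2.2, -0.6, -0.7]
grip_width: 0.0005
grasp_force: 0.0
time_s: 26.48
tool_pos: [0.5682, 0.1523, 0.0882]
tool_rot: [180.0, 0.1, 7.6]
force: [0.4, 0.8, -0.1]
grip_width: 0.0004
grasp_force: 0.0
now [568.2 152.3  88.2] [1.8e+02 1.0e-01 7.6e+00] t 26.5 q7 -111
569,154.5,76,7.5 t [ 1.1 -2.  12.2] w [0.  0.1 0.1] rows 0.3
```

```bash
python3 -m creep '[{"wx":0,"wy":0,"wz":0,"tx":1,"ty":-2,"tz":6,"gripper":-1},{"wx":0,"wy":0,"wz":0,"tx":1,"ty":-2,"tz":12,"gripper":-1},{"wx":0,"wy":0,"wz":0,"tx":1,"ty":-2,"tz":16,"gripper":-1},{"wx":0,"wy":0,"wz":0,"tx":1,"ty":-2,"tz":18,"gripper":-1},{"wx":0,"wy":0,"wz":0,"tx":1,"ty":-2,"tz":18,"gripper":-1}]'
python3 -m creep '[{"wx":0,"wy":0,"wz":0,"tx":0,"ty":0,"tz":2,"gripper":-1},{"wx":0,"wy":0,"wz":0,"tx":0,"ty":0,"tz":3,"gripper":-1},{"wx":0,"wy":0,"wz":0,"tx":0,"ty":0,"tz":4,"gripper":-1},{"wx":0,"wy":0,"wz":0,"tx":0,"ty":0,"tz":5,"gripper":-1}]'
```

```text
time_s: 26.9
tool_pos: [0.5686, 0.1553, 0.07]
tool_rot: [180.0, 0.1, 7.5]
force: [0.8, -0.2, -0.9]
grip_width: 0.0006
grasp_force: 0.0
time_s: 27.23
tool_pos: [0.569, 0.1554, 0.0656]
tool_rot: [180.0, 0.0, 7.5]
force: [-0.4, 1.0, -0.0]
grip_width: 0.0005
grasp_force: 0.0
```

```bash
python3 -m creep '[{"wx":0,"wy":0,"wz":0,"tx":0,"ty":0,"tz":-40,"gripper":-1},{"wx":0,"wy":0,"wz":0,"tx":30,"ty":41,"tz":-60,"gripper":-1},{"wx":0,"wy":0,"wz":0,"tx":30,"ty":80,"tz":-60,"gripper":-1},{"wx":0,"wy":0,"wz":0,"tx":30,"ty":120,"tz":-60,"gripper":-1},{"wx":0,"wy":0,"wz":0,"tx":30,"ty":120,"tz":-60,"gripper":-1}]'
python3 - <<'E'
from h import *
p,d=snap('top');P=cloud('top',d)
for v in (-15,0,15):
  print(v)
  Q=P[d>0];w=(Q[:,:2]-[.557,.153]);u=w@[.9914,.1305];y=w@[-.1305,.9914]
  for k in range(-36,32,4):
    s=(u*1000>=k)&(u*1000<k+4)&(abs(y*1000-v)<8);print(k+2,np.round(np.median(Q[s,2])*1000,1),end='; ')
E
```

```text
time_s: 27.65
tool_pos: [0.6166, 0.0293, 0.1258]
tool_rot: [179.6, -0.0, 6.9]
force: [0.5, -2.4, -0.6]
grip_width: 0.0004
grasp_force: 0.0
-15
-34 61.0; -30 60.5; -26 59.5; -22 nan; -18 47.8; -14 62.7; -10 65.2; -6 62.2; -2 63.1; 2 60.1; 6 62.8; 10 nan; 14 nan; 18 nan; 22 nan; 26 nan; 30 nan; 0
-34 60.7; -30 62.2; -26 61.8; -22 nan; -18 53.5; -14 63.8; -10 62.5; -6 62.1; -2 62.7; 2 62.1; 6 61.6; 10 63.8; 14 62.2; 18 60.8; 22 60.4; 26 nan; 30 4.6; 15
-34 63.0; -30 62.0; -26 61.0; -22 nan; -18 36.9; -14 60.8; -10 61.9; -6 61.7; -2 63.3; 2 62.1; 6 63.3; 10 64.8; 14 61.4; 18 62.2; 22 nan; 26 nan; 30 3.9;
  return _methods._mean(a, axis=axis, dtype=dtype,
  ret = ret.dtype.type(ret / rcount)
```

Tin 3 now sits flat at 62 mm, spanning -17 to +23 mm along the rack, so it is seated. On to tin 4, with slightly smaller x targets at the rack.

```bash
python3 plan.py 598.3,-83.5,125,91.5
```

```text
now [615.8  31.6 125.4] [179.7   0.    6.9] t 27.7 q7 -99
598.3,-83.5,125,91.5 t [-10.4  37.4   0.3] w [  0.1   0.1 -28.2] rows 4.0
598.3,-83.5,125,91.5 t [-26.8  28.    0.2] w [  0.1   0.1 -28.2] rows 4.0
598.3,-83.5,125,91.5 t [-36.9  12.    0.2] w [  0.1   0.1 -28.2] rows 4.0
```

```bash
python3 -m creep '[{"wx":0,"wy":0,"wz":-28,"tx":-10,"ty":37,"tz":0,"gripper":1},{"wx":0,"wy":0,"wz":-28,"tx":-10,"ty":37,"tz":0,"gripper":1},{"wx":0,"wy":0,"wz":-28,"tx":-10,"ty":37,"tz":0,"gripper":1},{"wx":0,"wy":0,"wz":-28,"tx":-10,"ty":37,"tz":0,"gripper":1},{"wx":0,"wy":0,"wz":-28,"tx":-10,"ty":37,"tz":0,"gripper":1}]'
python3 -m creep '[{"wx":0,"wy":0,"wz":-28,"tx":-27,"ty":28,"tz":0,"gripper":1},{"wx":0,"wy":0,"wz":-28,"tx":-27,"ty":28,"tz":0,"gripper":1},{"wx":0,"wy":0,"wz":-28,"tx":-27,"ty":28,"tz":0,"gripper":1},{"wx":0,"wy":0,"wz":-28,"tx":-27,"ty":28,"tz":0,"gripper":1},{"wx":0,"wy":0,"wz":-28,"tx":-27,"ty":28,"tz":0,"gripper":1}]'
python3 -m creep '[{"wx":0,"wy":0,"wz":-28,"tx":-37,"ty":12,"tz":0,"gripper":1},{"wx":0,"wy":0,"wz":-28,"tx":-37,"ty":12,"tz":0,"gripper":1},{"wx":0,"wy":0,"wz":-28,"tx":-37,"ty":12,"tz":0,"gripper":1},{"wx":0,"wy":0,"wz":-28,"tx":-37,"ty":12,"tz":0,"gripper":1},{"wx":0,"wy":0,"wz":-28,"tx":-37,"ty":12,"tz":0,"gripper":1}]'
python3 -m creep '[{"wx":0,"wy":0,"wz":0,"tx":0,"ty":0,"tz":10,"gripper":1},{"wx":0,"wy":0,"wz":0,"tx":0,"ty":0,"tz":30,"gripper":1},{"wx":0,"wy":0,"wz":0,"tx":0,"ty":0,"tz":40,"gripper":1},{"wx":0,"wy":0,"wz":0,"tx":0,"ty":0,"tz":40,"gripper":1},{"wx":0,"wy":0,"wz":0,"tx":0,"ty":0,"tz":40,"gripper":1}]'
python3 -m creep '[{"wx":0,"wy":0,"wz":0,"tx":0,"ty":0,"tz":0,"gripper":1},{"wx":0,"wy":0,"wz":0,"tx":0,"ty":0,"tz":0,"gripper":1},{"wx":0,"wy":0,"wz":0,"tx":0,"ty":0,"tz":0,"gripper":1}]'
python3 plan.py 598.3,-83.5,26,91.5
python3 - <<'E'
from h import *
for t in tins(): print(*t[1:5])
for t in tins((.4,.75,.1,.22,)): print(*t[1:5])
E
```

```text
time_s: 28.12
tool_pos: [0.609, 0.0027, 0.1255]
tool_rot: [-180.0, 0.0, 35.7]
force: [0.3, 0.4, -0.2]
grip_width: 0.0261
grasp_force: 0.0
time_s: 28.53
tool_pos: [0.6034, -0.0358, 0.1255]
tool_rot: [-180.0, -0.0, 63.5]
force: [0.8, 0.0, 0.3]
grip_width: 0.0592
grasp_force: 0.0
time_s: 28.95
tool_pos: [0.5977, -0.0743, 0.1255]
tool_rot: [-180.0, -0.0, 91.4]
force: [-0.3, 0.4, 0.4]
grip_width: 0.0854
grasp_force: 0.0
time_s: 29.37
tool_pos: [0.5972, -0.0742, 0.0848]
tool_rot: [-179.9, -0.0, 91.4]
force: [0.7, 0.2, 0.3]
grip_width: 0.087
grasp_force: 0.0
time_s: 29.62
tool_pos: [0.5984, -0.0746, 0.0865]
tool_rot: [179.9, 0.0, 91.5]
force: [-1.0, 0.6, 0.2]
grip_width: 0.0867
grasp_force: 0.0
now [598.4 -74.6  86.5] [179.9   0.   91.5] t 29.6 q7 -10
598.3,-83.5,26,91.5 t [-8.9 -0.4 60.5] w [ 0.1  0.  -0. ] rows 1.5
[ 597.7 -209.8] [61.1 61.6] -89.6 0.061
[ 588.1 -317. ] [39.9 56. ] 57.7 0.061
[559.3 151.6] [40.4 55.6] 8.2 0.062
[512.9 146.3] [39.9 56.2] 7.9 0.062
[467.6 140.3] [39.7 56.4] 7.7 0.062
```

```bash
python3 -m creep '[{"wx":0,"wy":0,"wz":0,"tx":-9,"ty":0,"tz":5,"gripper":1},{"wx":0,"wy":0,"wz":0,"tx":-9,"ty":0,"tz":25,"gripper":1},{"wx":0,"wy":0,"wz":0,"tx":-9,"ty":0,"tz":45,"gripper":1},{"wx":0,"wy":0,"wz":0,"tx":-9,"ty":0,"tz":60,"gripper":1},{"wx":0,"wy":0,"wz":0,"tx":-9,"ty":0,"tz":60,"gripper":1}]'
python3 -m creep '[{"wx":0,"wy":0,"wz":0,"tx":0,"ty":0,"tz":0,"gripper":1},{"wx":0,"wy":0,"wz":0,"tx":0,"ty":0,"tz":0,"gripper":1},{"wx":0,"wy":0,"wz":0,"tx":0,"ty":0,"tz":0,"gripper":1},{"wx":0,"wy":0,"wz":0,"tx":0,"ty":0,"tz":0,"gripper":1},{"wx":0,"wy":0,"wz":0,"tx":0,"ty":0,"tz":0,"gripper":1}]'
python3 plan.py 598.3,-83.5,26,91.5
```

```text
time_s: 30.13
tool_pos: [0.5953, -0.0843, 0.022]
tool_rot: [-179.7, -0.0, 91.5]
force: [-0.6, 1.0, -0.6]
grip_width: 0.0871
grasp_force: 0.0
time_s: 30.55
tool_pos: [0.5987, -0.0837, 0.0266]
tool_rot: [179.9, 0.0, 91.5]
force: [-0.1, -0.3, 0.3]
grip_width: 0.0872
grasp_force: 0.0
now [598.7 -83.7  26.6] [179.9   0.   91.5] t 30.6 q7 -11
598.3,-83.5,26,91.5 t [ 0.2 -0.4  0.6] w [0.1 0.  0. ] rows 0.0
```

```bash
python3 -m creep '[{"wx":0,"wy":0,"wz":0,"tx":0,"ty":0,"tz":0,"gripper":-1},{"wx":0,"wy":0,"wz":0,"tx":0,"ty":0,"tz":0,"gripper":-1},{"wx":0,"wy":0,"wz":0,"tx":0,"ty":0,"tz":0,"gripper":-1},{"wx":0,"wy":0,"wz":0,"tx":0,"ty":0,"tz":0,"gripper":-1},{"wx":0,"wy":0,"wz":0,"tx":0,"ty":0,"tz":0,"gripper":-1}]' 55
python3 -m creep '[{"wx":0,"wy":0,"wz":0,"tx":0,"ty":0,"tz":0,"gripper":-1},{"wx":0,"wy":0,"wz":0,"tx":0,"ty":0,"tz":0,"gripper":-1},{"wx":0,"wy":0,"wz":0,"tx":0,"ty":0,"tz":0,"gripper":-1},{"wx":0,"wy":0,"wz":0,"tx":0,"ty":0,"tz":0,"gripper":-1}]'
python3 plan.py 598.3,-83.5,155,91.5 601.5,159,155,7.5
```

```text
time_s: 30.97
tool_pos: [0.598, -0.0836, 0.0257]
tool_rot: [-180.0, 0.0, 91.5]
force: [1.2, -0.0, -0.2]
grip_width: 0.0616
grasp_force: 0.0
time_s: 31.3
tool_pos: [0.5981, -0.0836, 0.0257]
tool_rot: [-180.0, 0.0, 91.5]
force: [0.3, -0.1, 1.2]
grip_width: 0.0555
grasp_force: 54.6
now [598.1 -83.6  25.7] [-180.     0.    91.5] t 31.3 q7 -11
598.3,-83.5,155,91.5 t [ 1.000e-01  2.000e-01 -1.293e+02] w [-0.  0.  0.] rows 3.2
601.5,159,155,7.5 t [80.8  3.2  0. ] w [ 0. -0. 28.] rows 3.9
601.5,159,155,7.5 t [ 72.8 -35.1  -0. ] w [ 0. -0. 28.] rows 3.9
601.5,159,155,7.5 t [ 47.8 -65.2  -0. ] w [ 0. -0. 28.] rows 3.9
```

```bash
python3 -m creep '[{"wx":0,"wy":0,"wz":0,"tx":0,"ty":0,"tz":-30,"gripper":-1},{"wx":0,"wy":0,"wz":0,"tx":0,"ty":0,"tz":-65,"gripper":-1},{"wx":0,"wy":0,"wz":0,"tx":0,"ty":0,"tz":-100,"gripper":-1},{"wx":0,"wy":0,"wz":0,"tx":0,"ty":0,"tz":-130,"gripper":-1},{"wx":0,"wy":0,"wz":0,"tx":0,"ty":0,"tz":-130,"gripper":-1}]'
python3 -m creep '[{"wx":0,"wy":0,"wz":28,"tx":81,"ty":3,"tz":0,"gripper":-1},{"wx":0,"wy":0,"wz":28,"tx":81,"ty":3,"tz":0,"gripper":-1},{"wx":0,"wy":0,"wz":28,"tx":81,"ty":3,"tz":0,"gripper":-1},{"wx":0,"wy":0,"wz":28,"tx":81,"ty":3,"tz":0,"gripper":-1},{"wx":0,"wy":0,"wz":28,"tx":81,"ty":3,"tz":0,"gripper":-1}]'
python3 -m creep '[{"wx":0,"wy":0,"wz":28,"tx":73,"ty":-35,"tz":0,"gripper":-1},{"wx":0,"wy":0,"wz":28,"tx":73,"ty":-35,"tz":0,"gripper":-1},{"wx":0,"wy":0,"wz":28,"tx":73,"ty":-35,"tz":0,"gripper":-1},{"wx":0,"wy":0,"wz":28,"tx":73,"ty":-35,"tz":0,"gripper":-1},{"wx":0,"wy":0,"wz":28,"tx":73,"ty":-35,"tz":0,"gripper":-1}]'
python3 -m creep '[{"wx":0,"wy":0,"wz":28,"tx":48,"ty":-65,"tz":0,"gripper":-1},{"wx":0,"wy":0,"wz":28,"tx":48,"ty":-65,"tz":0,"gripper":-1},{"wx":0,"wy":0,"wz":28,"tx":48,"ty":-65,"tz":0,"gripper":-1},{"wx":0,"wy":0,"wz":28,"tx":48,"ty":-65,"tz":0,"gripper":-1},{"wx":0,"wy":0,"wz":28,"tx":48,"ty":-65,"tz":0,"gripper":-1}]'
python3 -m creep '[{"wx":0,"wy":0,"wz":0,"tx":0,"ty":0,"tz":20,"gripper":-1},{"wx":0,"wy":0,"wz":0,"tx":0,"ty":0,"tz":40,"gripper":-1},{"wx":0,"wy":0,"wz":0,"tx":0,"ty":0,"tz":60,"gripper":-1},{"wx":0,"wy":0,"wz":0,"tx":0,"ty":0,"tz":70,"gripper":-1},{"wx":0,"wy":0,"wz":0,"tx":0,"ty":0,"tz":70,"gripper":-1}]'
python3 -m creep '[{"wx":0,"wy":0,"wz":0,"tx":0,"ty":0,"tz":0,"gripper":-1},{"wx":0,"wy":0,"wz":0,"tx":0,"ty":0,"tz":0,"gripper":-1},{"wx":0,"wy":0,"wz":0,"tx":0,"ty":0,"tz":0,"gripper":-1},{"wx":0,"wy":0,"wz":0,"tx":0,"ty":0,"tz":0,"gripper":-1},{"wx":0,"wy":0,"wz":0,"tx":0,"ty":0,"tz":0,"gripper":-1}]'
python3 -m creep '[{"wx":0,"wy":0,"wz":0,"tx":0,"ty":0,"tz":0,"gripper":-1},{"wx":0,"wy":0,"wz":0,"tx":0,"ty":0,"tz":0,"gripper":-1},{"wx":0,"wy":0,"wz":0,"tx":0,"ty":0,"tz":0,"gripper":-1},{"wx":0,"wy":0,"wz":0,"tx":0,"ty":0,"tz":0,"gripper":-1},{"wx":0,"wy":0,"wz":0,"tx":0,"ty":0,"tz":0,"gripper":-1}]'
python3 plan.py 601.5,159,54,7.5
```

```text
time_s: 31.72
tool_pos: [0.6018, -0.0832, 0.1621]
tool_rot: [179.4, 0.1, 91.5]
force: [1.5, 0.5, -1.6]
grip_width: 0.0558
grasp_force: 54.6
time_s: 32.13
tool_pos: [0.5982, -0.0016, 0.1547]
tool_rot: [-179.9, 0.1, 63.5]
force: [0.0, -0.3, -2.7]
grip_width: 0.0558
grasp_force: 54.6
time_s: 32.55
tool_pos: [0.5997, 0.0787, 0.1547]
tool_rot: [-180.0, 0.1, 35.6]
force: [0.4, -0.7, -2.1]
grip_width: 0.0554
grasp_force: 54.6
time_s: 32.97
tool_pos: [0.6013, 0.1588, 0.1548]
tool_rot: [179.9, 0.1, 7.6]
force: [-0.6, -1.0, -3.1]
grip_width: 0.0559
grasp_force: 54.6
time_s: 33.38
tool_pos: [0.5997, 0.1568, 0.0823]
tool_rot: [179.9, 0.3, 7.6]
force: [-0.7, -1.1, -2.4]
grip_width: 0.0557
grasp_force: 54.6
time_s: 33.8
tool_pos: [0.602, 0.1593, 0.0866]
tool_rot: [180.0, -0.1, 7.5]
force: [-0.3, -0.7, -2.1]
grip_width: 0.0556
grasp_force: 54.6
time_s: 34.22
tool_pos: [0.6015, 0.1592, 0.0856]
tool_rot: [180.0, 0.0, 7.5]
force: [-0.8, -0.9, -2.1]
grip_width: 0.0556
grasp_force: 54.6
now [601.5 159.2  85.6] [180.    0.    7.5] t 34.2 q7 -112
601.5,159,54,7.5 t [ 0.   0.2 31.6] w [0. 0. 0.] rows 0.8
```

```bash
python3 -m creep '[{"wx":0,"wy":0,"wz":0,"tx":-0.5,"ty":0,"tz":6,"gripper":-1},{"wx":0,"wy":0,"wz":0,"tx":-0.5,"ty":0,"tz":14,"gripper":-1},{"wx":0,"wy":0,"wz":0,"tx":-0.5,"ty":0,"tz":22,"gripper":-1},{"wx":0,"wy":0,"wz":0,"tx":-0.5,"ty":0,"tz":28,"gripper":-1},{"wx":0,"wy":0,"wz":0,"tx":-0.5,"ty":0,"tz":31,"gripper":-1}]'
python3 -m creep '[{"wx":0,"wy":0,"wz":0,"tx":0,"ty":0,"tz":0,"gripper":-1},{"wx":0,"wy":0,"wz":0,"tx":0,"ty":0,"tz":0,"gripper":-1},{"wx":0,"wy":0,"wz":0,"tx":0,"ty":0,"tz":0,"gripper":-1},{"wx":0,"wy":0,"wz":0,"tx":0,"ty":0,"tz":0,"gripper":-1},{"wx":0,"wy":0,"wz":0,"tx":0,"ty":0,"tz":0,"gripper":-1}]'
python3 -m creep '[{"wx":0,"wy":0,"wz":0,"tx":0,"ty":0,"tz":1.5,"gripper":-1},{"wx":0,"wy":0,"wz":0,"tx":0,"ty":0,"tz":3,"gripper":-1},{"wx":0,"wy":0,"wz":0,"tx":0,"ty":0,"tz":4.5,"gripper":-1},{"wx":0,"wy":0,"wz":0,"tx":0,"ty":0,"tz":6,"gripper":-1},{"wx":0,"wy":0,"wz":0,"tx":0,"ty":0,"tz":6,"gripper":-1}]'
```

```text
time_s: 34.63
tool_pos: [0.6, 0.1587, 0.0527]
tool_rot: [180.0, 0.2, 7.5]
force: [-0.3, -0.5, -2.1]
grip_width: 0.055
grasp_force: 54.6
time_s: 35.05
tool_pos: [0.6013, 0.1592, 0.055]
tool_rot: [180.0, -0.0, 7.5]
force: [-0.4, -0.3, -3.0]
grip_width: 0.0557
grasp_force: 54.6
time_s: 35.47
tool_pos: [0.6007, 0.159, 0.0481]
tool_rot: [180.0, 0.1, 7.5]
force: [-0.8, 0.2, -2.5]
grip_width: 0.0554
grasp_force: 54.6
```

```bash
python3 -m creep '[{"wx":0,"wy":0,"wz":0,"tx":0,"ty":0,"tz":3,"gripper":-1},{"wx":0,"wy":0,"wz":0,"tx":0,"ty":0,"tz":6,"gripper":-1},{"wx":0,"wy":0,"wz":0,"tx":0,"ty":0,"tz":10,"gripper":-1},{"wx":0,"wy":0,"wz":0,"tx":0,"ty":0,"tz":14,"gripper":-1},{"wx":0,"wy":0,"wz":0,"tx":0,"ty":0,"tz":18,"gripper":-1}]'
python3 -m creep '[{"wx":0,"wy":0,"wz":0,"tx":0,"ty":0,"tz":1,"gripper":-1},{"wx":0,"wy":0,"wz":0,"tx":0,"ty":0,"tz":2,"gripper":-1},{"wx":0,"wy":0,"wz":0,"tx":0,"ty":0,"tz":2.5,"gripper":-1},{"wx":0,"wy":0,"wz":0,"tx":0,"ty":0,"tz":2.5,"gripper":-1},{"wx":0,"wy":0,"wz":0,"tx":0,"ty":0,"tz":2.5,"gripper":-1}]'
```

```text
time_s: 35.88
tool_pos: [0.601, 0.159, 0.03]
tool_rot: [180.0, 0.0, 7.5]
force: [0.2, 0.5, -1.6]
grip_width: 0.0556
grasp_force: 54.6
time_s: 36.3
tool_pos: [0.601, 0.1591, 0.0282]
tool_rot: [180.0, 0.0, 7.5]
force: [0.4, 0.3, -3.1]
grip_width: 0.0559
grasp_force: 54.6
```

Down 2 mm more, release and retreat.

```bash
python3 -m creep '[{"wx":0,"wy":0,"wz":0,"tx":0,"ty":0,"tz":1,"gripper":-1},{"wx":0,"wy":0,"wz":0,"tx":0,"ty":0,"tz":1.5,"gripper":-1},{"wx":0,"wy":0,"wz":0,"tx":0,"ty":0,"tz":1.5,"gripper":-1},{"wx":0,"wy":0,"wz":0,"tx":0,"ty":0,"tz":1.5,"gripper":-1}]'
python3 -m creep '[{"wx":0,"wy":0,"wz":0,"tx":0,"ty":0,"tz":0,"gripper":1},{"wx":0,"wy":0,"wz":0,"tx":0,"ty":0,"tz":0,"gripper":1},{"wx":0,"wy":0,"wz":0,"tx":0,"ty":0,"tz":0,"gripper":1},{"wx":0,"wy":0,"wz":0,"tx":0,"ty":0,"tz":0,"gripper":1},{"wx":0,"wy":0,"wz":0,"tx":0,"ty":0,"tz":0,"gripper":1}]'
python3 -m creep '[{"wx":0,"wy":0,"wz":0,"tx":0,"ty":0,"tz":0,"gripper":1},{"wx":0,"wy":0,"wz":0,"tx":0,"ty":0,"tz":-30,"gripper":1},{"wx":0,"wy":0,"wz":0,"tx":0,"ty":0,"tz":-70,"gripper":1},{"wx":0,"wy":0,"wz":0,"tx":0,"ty":0,"tz":-110,"gripper":1},{"wx":0,"wy":0,"wz":0,"tx":0,"ty":0,"tz":-110,"gripper":1}]'
python3 - <<'E'
from h import *
for t in tins(): print(*t[1:5])
E
python3 plan.py 588,-317.3,135,57
```

```text
time_s: 36.63
tool_pos: [0.601, 0.1591, 0.0266]
tool_rot: [180.0, 0.0, 7.5]
force: [-0.0, -0.3, -1.3]
grip_width: 0.0557
grasp_force: 54.6
time_s: 37.05
tool_pos: [0.6013, 0.1591, 0.0269]
tool_rot: [180.0, -0.0, 7.5]
force: [-0.9, 0.7, 0.9]
grip_width: 0.0808
grasp_force: 0.0
time_s: 37.47
tool_pos: [0.6058, 0.1614, 0.1455]
tool_rot: [-179.9, -0.8, 7.5]
force: [1.4, 1.0, 0.8]
grip_width: 0.0869
grasp_force: 0.0
[ 597.9 -210. ] [61.3 61.3] -89.4 0.061
[ 588.2 -317.6] [39.8 56.7] 57.2 0.061
now [604.3 160.6 142. ] [-180.    -0.6    7.5] t 37.5 q7 -111
588,-317.3,135,57 t [-26.2 157.2   2. ] w [  0.1  -0.2 -16.5] rows 3.9
588,-317.3,135,57 t [-69.8 143.3   2. ] w [  0.1  -0.2 -16.5] rows 3.9
588,-317.3,135,57 t [-107.6  117.6    2.1] w [  0.1  -0.2 -16.5] rows 3.9
```

```bash
python3 -m creep '[{"wx":0,"wy":0,"wz":-16.5,"tx":-26,"ty":157,"tz":0,"gripper":1},{"wx":0,"wy":0,"wz":-16.5,"tx":-26,"ty":157,"tz":0,"gripper":1},{"wx":0,"wy":0,"wz":-16.5,"tx":-26,"ty":157,"tz":0,"gripper":1},{"wx":0,"wy":0,"wz":-16.5,"tx":-26,"ty":157,"tz":0,"gripper":1},{"wx":0,"wy":0,"wz":-16.5,"tx":-26,"ty":157,"tz":0,"gripper":1}]'
python3 -m creep '[{"wx":0,"wy":0,"wz":-16.5,"tx":-70,"ty":143,"tz":0,"gripper":1},{"wx":0,"wy":0,"wz":-16.5,"tx":-70,"ty":143,"tz":0,"gripper":1},{"wx":0,"wy":0,"wz":-16.5,"tx":-70,"ty":143,"tz":0,"gripper":1},{"wx":0,"wy":0,"wz":-16.5,"tx":-70,"ty":143,"tz":0,"gripper":1},{"wx":0,"wy":0,"wz":-16.5,"tx":-70,"ty":143,"tz":0,"gripper":1}]'
python3 -m creep '[{"wx":0,"wy":0,"wz":-16.5,"tx":-108,"ty":118,"tz":0,"gripper":1},{"wx":0,"wy":0,"wz":-16.5,"tx":-108,"ty":118,"tz":0,"gripper":1},{"wx":0,"wy":0,"wz":-16.5,"tx":-108,"ty":118,"tz":0,"gripper":1},{"wx":0,"wy":0,"wz":-16.5,"tx":-108,"ty":118,"tz":0,"gripper":1},{"wx":0,"wy":0,"wz":-16.5,"tx":-108,"ty":118,"tz":0,"gripper":1}]'
python3 -m creep '[{"wx":0,"wy":0,"wz":0,"tx":0,"ty":0,"tz":10,"gripper":1},{"wx":0,"wy":0,"wz":0,"tx":0,"ty":0,"tz":30,"gripper":1},{"wx":0,"wy":0,"wz":0,"tx":0,"ty":0,"tz":45,"gripper":1},{"wx":0,"wy":0,"wz":0,"tx":0,"ty":0,"tz":45,"gripper":1},{"wx":0,"wy":0,"wz":0,"tx":0,"ty":0,"tz":45,"gripper":1}]'
python3 -m creep '[{"wx":0,"wy":0,"wz":0,"tx":0,"ty":0,"tz":0,"gripper":1},{"wx":0,"wy":0,"wz":0,"tx":0,"ty":0,"tz":0,"gripper":1},{"wx":0,"wy":0,"wz":0,"tx":0,"ty":0,"tz":0,"gripper":1}]'
python3 plan.py 588,-317.3,26,57.2
python3 - <<'E'
from h import *
for t in tins()+tins((.4,.75,.1,.22,)): print(*t[1:5])
E
```

```text
time_s: 37.93
tool_pos: [0.595, -0.0123, 0.1348]
tool_rot: [179.7, 0.3, 23.2]
force: [-0.4, -1.9, -0.6]
grip_width: 0.087
grasp_force: 0.0
time_s: 38.35
tool_pos: [0.5877, -0.1711, 0.1349]
tool_rot: [179.9, 0.3, 39.7]
force: [-0.9, -2.1, -0.6]
grip_width: 0.0868
grasp_force: 0.0
time_s: 38.77
tool_pos: [0.5809, -0.3301, 0.1346]
tool_rot: [180.0, 0.3, 56.3]
force: [-0.9, -2.2, -1.3]
grip_width: 0.0875
grasp_force: 0.0
time_s: 39.18
tool_pos: [0.5838, -0.3168, 0.0899]
tool_rot: [-179.8, -0.0, 57.1]
force: [-0.3, -0.4, -0.3]
grip_width: 0.087
grasp_force: 0.0
time_s: 39.43
tool_pos: [0.5852, -0.3189, 0.0929]
tool_rot: [179.9, 0.0, 57.0]
force: [0.9, -1.2, -0.7]
grip_width: 0.0873
grasp_force: 0.0
now [ 585.2 -318.9   92.9] [179.9   0.   57. ] t 39.4 q7 -19
588,-317.3,26,57.2 t [ 2.8  1.3 66.9] w [ 0.1  0.  -0.2] rows 1.6
[ 597.6 -209.9] [60.9 61. ] 2.7 0.061
[603.6 157.9] [40.5 55.7] 10.0 0.062
[558.6 151.8] [40.2 55.8] 8.2 0.062
[512.8 146.2] [40.  56.6] 7.9 0.062
[467.6 139.7] [39.6 55.5] 7.7 0.062
```

Four tins are seated (tops at 62 mm). Now grasping the fifth.

```bash
python3 -m creep '[{"wx":0,"wy":0,"wz":0,"tx":3,"ty":1,"tz":10,"gripper":1},{"wx":0,"wy":0,"wz":0,"tx":3,"ty":1,"tz":30,"gripper":1},{"wx":0,"wy":0,"wz":0,"tx":3,"ty":1,"tz":50,"gripper":1},{"wx":0,"wy":0,"wz":0,"tx":3,"ty":1,"tz":66,"gripper":1},{"wx":0,"wy":0,"wz":0,"tx":3,"ty":1,"tz":66,"gripper":1}]'
python3 -m creep '[{"wx":0,"wy":0,"wz":0,"tx":0,"ty":0,"tz":0,"gripper":1},{"wx":0,"wy":0,"wz":0,"tx":0,"ty":0,"tz":0,"gripper":1},{"wx":0,"wy":0,"wz":0,"tx":0,"ty":0,"tz":0,"gripper":1},{"wx":0,"wy":0,"wz":0,"tx":0,"ty":0,"tz":0,"gripper":1},{"wx":0,"wy":0,"wz":0,"tx":0,"ty":0,"tz":0,"gripper":1}]'
python3 -m creep '[{"wx":0,"wy":0,"wz":0,"tx":0,"ty":0,"tz":0,"gripper":1},{"wx":0,"wy":0,"wz":0,"tx":0,"ty":0,"tz":0,"gripper":1},{"wx":0,"wy":0,"wz":0,"tx":0,"ty":0,"tz":0,"gripper":1}]'
python3 plan.py 588,-317.3,26,57.2
```

```text
time_s: 39.95
tool_pos: [0.5841, -0.3157, 0.0212]
tool_rot: [-179.6, 0.0, 57.0]
force: [0.2, 0.2, 0.4]
grip_width: 0.0874
grasp_force: 0.0
time_s: 40.37
tool_pos: [0.5875, -0.3173, 0.0268]
tool_rot: [179.9, 0.0, 57.0]
force: [0.4, 0.6, 0.1]
grip_width: 0.087
grasp_force: 0.0
time_s: 40.62
tool_pos: [0.587, -0.3171, 0.0259]
tool_rot: [180.0, 0.0, 57.0]
force: [-1.1, 0.9, -0.4]
grip_width: 0.0868
grasp_force: 0.0
now [ 587.  -317.1   25.9] [180.   0.  57.] t 40.6 q7 -21
588,-317.3,26,57.2 t [ 0.4  1.  -0.1] w [ 0.   0.  -0.2] rows 0.0
```

```bash
python3 -m creep '[{"wx":0,"wy":0,"wz":0,"tx":0,"ty":0,"tz":0,"gripper":-1},{"wx":0,"wy":0,"wz":0,"tx":0,"ty":0,"tz":0,"gripper":-1},{"wx":0,"wy":0,"wz":0,"tx":0,"ty":0,"tz":0,"gripper":-1},{"wx":0,"wy":0,"wz":0,"tx":0,"ty":0,"tz":0,"gripper":-1},{"wx":0,"wy":0,"wz":0,"tx":0,"ty":0,"tz":0,"gripper":-1}]' 55
python3 -m creep '[{"wx":0,"wy":0,"wz":0,"tx":0,"ty":0,"tz":0,"gripper":-1},{"wx":0,"wy":0,"wz":0,"tx":0,"ty":0,"tz":0,"gripper":-1},{"wx":0,"wy":0,"wz":0,"tx":0,"ty":0,"tz":0,"gripper":-1},{"wx":0,"wy":0,"wz":0,"tx":0,"ty":0,"tz":0,"gripper":-1}]'
python3 -m creep '[{"wx":0,"wy":0,"wz":0,"tx":0,"ty":0,"tz":-30,"gripper":-1},{"wx":0,"wy":0,"wz":0,"tx":0,"ty":0,"tz":-65,"gripper":-1},{"wx":0,"wy":0,"wz":0,"tx":0,"ty":0,"tz":-100,"gripper":-1},{"wx":0,"wy":0,"wz":0,"tx":0,"ty":0,"tz":-130,"gripper":-1},{"wx":0,"wy":0,"wz":0,"tx":0,"ty":0,"tz":-130,"gripper":-1}]'
python3 plan.py 646.5,165,155,7.5
```

```text
time_s: 41.03
tool_pos: [0.5869, -0.317, 0.0257]
tool_rot: [180.0, 0.0, 57.0]
force: [0.5, -0.4, 0.5]
grip_width: 0.0615
grasp_force: 0.0
time_s: 41.37
tool_pos: [0.5869, -0.3169, 0.0257]
tool_rot: [-180.0, 0.0, 57.0]
force: [-0.2, 0.6, -0.5]
grip_width: 0.0556
grasp_force: 55.0
time_s: 41.78
tool_pos: [0.5908, -0.3181, 0.1633]
tool_rot: [179.3, -0.0, 57.0]
force: [1.6, -0.0, -0.8]
grip_width: 0.0557
grasp_force: 55.0
now [ 590.8 -318.1  163.3] [179.3  -0.   57. ] t 41.8 q7 -18
646.5,165,155,7.5 t [145.2 -72.1   2. ] w [ 0.2 -0.1 16.5] rows 4.0
646.5,165,155,7.5 t [ 118.7 -110.4    2.1] w [ 0.2 -0.1 16.5] rows 4.0
646.5,165,155,7.5 t [  82.5 -139.6    2.4] w [ 0.2 -0.1 16.5] rows 4.0
```

```bash
python3 -m creep '[{"wx":0,"wy":0,"wz":16.5,"tx":145,"ty":-72,"tz":0,"gripper":-1},{"wx":0,"wy":0,"wz":16.5,"tx":145,"ty":-72,"tz":0,"gripper":-1},{"wx":0,"wy":0,"wz":16.5,"tx":145,"ty":-72,"tz":0,"gripper":-1},{"wx":0,"wy":0,"wz":16.5,"tx":145,"ty":-72,"tz":0,"gripper":-1},{"wx":0,"wy":0,"wz":16.5,"tx":145,"ty":-72,"tz":0,"gripper":-1}]'
python3 -m creep '[{"wx":0,"wy":0,"wz":16.5,"tx":119,"ty":-110,"tz":0,"gripper":-1},{"wx":0,"wy":0,"wz":16.5,"tx":119,"ty":-110,"tz":0,"gripper":-1},{"wx":0,"wy":0,"wz":16.5,"tx":119,"ty":-110,"tz":0,"gripper":-1},{"wx":0,"wy":0,"wz":16.5,"tx":119,"ty":-110,"tz":0,"gripper":-1},{"wx":0,"wy":0,"wz":16.5,"tx":119,"ty":-110,"tz":0,"gripper":-1}]'
python3 -m creep '[{"wx":0,"wy":0,"wz":16.5,"tx":82,"ty":-140,"tz":0,"gripper":-1},{"wx":0,"wy":0,"wz":16.5,"tx":82,"ty":-140,"tz":0,"gripper":-1},{"wx":0,"wy":0,"wz":16.5,"tx":82,"ty":-140,"tz":0,"gripper":-1},{"wx":0,"wy":0,"wz":16.5,"tx":82,"ty":-140,"tz":0,"gripper":-1},{"wx":0,"wy":0,"wz":16.5,"tx":82,"ty":-140,"tz":0,"gripper":-1}]'
python3 -m creep '[{"wx":0,"wy":0,"wz":0,"tx":0,"ty":0,"tz":20,"gripper":-1},{"wx":0,"wy":0,"wz":0,"tx":0,"ty":0,"tz":40,"gripper":-1},{"wx":0,"wy":0,"wz":0,"tx":0,"ty":0,"tz":60,"gripper":-1},{"wx":0,"wy":0,"wz":0,"tx":0,"ty":0,"tz":70,"gripper":-1},{"wx":0,"wy":0,"wz":0,"tx":0,"ty":0,"tz":70,"gripper":-1}]'
python3 -m creep '[{"wx":0,"wy":0,"wz":0,"tx":0,"ty":0,"tz":0,"gripper":-1},{"wx":0,"wy":0,"wz":0,"tx":0,"ty":0,"tz":0,"gripper":-1},{"wx":0,"wy":0,"wz":0,"tx":0,"ty":0,"tz":0,"gripper":-1},{"wx":0,"wy":0,"wz":0,"tx":0,"ty":0,"tz":0,"gripper":-1},{"wx":0,"wy":0,"wz":0,"tx":0,"ty":0,"tz":0,"gripper":-1}]'
python3 -m creep '[{"wx":0,"wy":0,"wz":0,"tx":0,"ty":0,"tz":0,"gripper":-1},{"wx":0,"wy":0,"wz":0,"tx":0,"ty":0,"tz":0,"gripper":-1},{"wx":0,"wy":0,"wz":0,"tx":0,"ty":0,"tz":0,"gripper":-1},{"wx":0,"wy":0,"wz":0,"tx":0,"ty":0,"tz":0,"gripper":-1},{"wx":0,"wy":0,"wz":0,"tx":0,"ty":0,"tz":0,"gripper":-1}]'
python3 plan.py 646.2,165,54,7.5
```

```text
time_s: 42.2
tool_pos: [0.6066, -0.1433, 0.1558]
tool_rot: [-179.8, -0.3, 41.3]
force: [0.6, 2.9, -1.7]
grip_width: 0.0553
grasp_force: 55.0
time_s: 42.62
tool_pos: [0.6239, 0.0178, 0.1558]
tool_rot: [-179.6, -0.2, 24.8]
force: [0.2, 2.9, -0.9]
grip_width: 0.0556
grasp_force: 55.0
time_s: 43.03
tool_pos: [0.64, 0.179, 0.1554]
tool_rot: [-179.5, -0.0, 8.3]
force: [-1.7, 2.3, -1.0]
grip_width: 0.0556
grasp_force: 55.0
time_s: 43.45
tool_pos: [0.6424, 0.1652, 0.0844]
tool_rot: [180.0, 0.1, 7.5]
force: [0.5, -0.1, -0.2]
grip_width: 0.0557
grasp_force: 55.0
time_s: 43.87
tool_pos: [0.6426, 0.166, 0.0858]
tool_rot: [180.0, -0.0, 7.5]
force: [-0.5, -0.3, -1.7]
grip_width: 0.0557
grasp_force: 55.0
time_s: 44.28
tool_pos: [0.6425, 0.1661, 0.0856]
tool_rot: [180.0, 0.0, 7.5]
force: [0.4, -0.0, -1.2]
grip_width: 0.0555
grasp_force: 55.0
now [642.5 166.1  85.6] [180.    0.    7.5] t 44.3 q7 -112
646.2,165,54,7.5 t [ 3.5  1.5 31.6] w [0. 0. 0.] rows 0.8
```

```bash
python3 -m creep '[{"wx":0,"wy":0,"wz":0,"tx":3.5,"ty":1.5,"tz":6,"gripper":-1},{"wx":0,"wy":0,"wz":0,"tx":3.5,"ty":1.5,"tz":14,"gripper":-1},{"wx":0,"wy":0,"wz":0,"tx":3.5,"ty":1.5,"tz":22,"gripper":-1},{"wx":0,"wy":0,"wz":0,"tx":3.5,"ty":1.5,"tz":28,"gripper":-1},{"wx":0,"wy":0,"wz":0,"tx":3.5,"ty":1.5,"tz":31,"gripper":-1}]'
python3 -m creep '[{"wx":0,"wy":0,"wz":0,"tx":0,"ty":0,"tz":0,"gripper":-1},{"wx":0,"wy":0,"wz":0,"tx":0,"ty":0,"tz":0,"gripper":-1},{"wx":0,"wy":0,"wz":0,"tx":0,"ty":0,"tz":0,"gripper":-1},{"wx":0,"wy":0,"wz":0,"tx":0,"ty":0,"tz":0,"gripper":-1},{"wx":0,"wy":0,"wz":0,"tx":0,"ty":0,"tz":0,"gripper":-1}]'
python3 -m creep '[{"wx":0,"wy":0,"wz":0,"tx":0,"ty":0,"tz":1.5,"gripper":-1},{"wx":0,"wy":0,"wz":0,"tx":0,"ty":0,"tz":3,"gripper":-1},{"wx":0,"wy":0,"wz":0,"tx":0,"ty":0,"tz":4.5,"gripper":-1},{"wx":0,"wy":0,"wz":0,"tx":0,"ty":0,"tz":6,"gripper":-1},{"wx":0,"wy":0,"wz":0,"tx":0,"ty":0,"tz":6,"gripper":-1}]'
```

```text
time_s: 44.7
tool_pos: [0.6451, 0.1646, 0.0525]
tool_rot: [180.0, 0.2, 7.5]
force: [-0.4, -0.1, -1.4]
grip_width: 0.0559
grasp_force: 55.0
time_s: 45.12
tool_pos: [0.6465, 0.1651, 0.0551]
tool_rot: [180.0, -0.0, 7.5]
force: [-1.5, -0.4, -1.7]
grip_width: 0.0557
grasp_force: 55.0
time_s: 45.53
tool_pos: [0.6459, 0.1649, 0.048]
tool_rot: [180.0, 0.1, 7.5]
force: [0.7, -1.0, -1.4]
grip_width: 0.0558
grasp_force: 55.0
```

```bash
python3 -m creep '[{"wx":0,"wy":0,"wz":0,"tx":0,"ty":0,"tz":3,"gripper":-1},{"wx":0,"wy":0,"wz":0,"tx":0,"ty":0,"tz":6,"gripper":-1},{"wx":0,"wy":0,"wz":0,"tx":0,"ty":0,"tz":10,"gripper":-1},{"wx":0,"wy":0,"wz":0,"tx":0,"ty":0,"tz":14,"gripper":-1},{"wx":0,"wy":0,"wz":0,"tx":0,"ty":0,"tz":18,"gripper":-1}]'
python3 -m creep '[{"wx":0,"wy":0,"wz":0,"tx":0,"ty":0,"tz":1,"gripper":-1},{"wx":0,"wy":0,"wz":0,"tx":0,"ty":0,"tz":2,"gripper":-1},{"wx":0,"wy":0,"wz":0,"tx":0,"ty":0,"tz":3.5,"gripper":-1},{"wx":0,"wy":0,"wz":0,"tx":0,"ty":0,"tz":3.5,"gripper":-1},{"wx":0,"wy":0,"wz":0,"tx":0,"ty":0,"tz":3.5,"gripper":-1}]'
python3 -m creep '[{"wx":0,"wy":0,"wz":0,"tx":0,"ty":0,"tz":0,"gripper":1},{"wx":0,"wy":0,"wz":0,"tx":0,"ty":0,"tz":0,"gripper":1},{"wx":0,"wy":0,"wz":0,"tx":0,"ty":0,"tz":0,"gripper":1},{"wx":0,"wy":0,"wz":0,"tx":0,"ty":0,"tz":0,"gripper":1},{"wx":0,"wy":0,"wz":0,"tx":0,"ty":0,"tz":0,"gripper":1}]'
python3 -m creep '[{"wx":0,"wy":0,"wz":0,"tx":0,"ty":0,"tz":0,"gripper":1},{"wx":0,"wy":0,"wz":0,"tx":0,"ty":0,"tz":-30,"gripper":1},{"wx":0,"wy":0,"wz":0,"tx":0,"ty":0,"tz":-70,"gripper":1},{"wx":0,"wy":0,"wz":0,"tx":0,"ty":0,"tz":-110,"gripper":1},{"wx":0,"wy":0,"wz":0,"tx":0,"ty":0,"tz":-150,"gripper":1}]'
python3 -m creep '[{"wx":0,"wy":0,"wz":0,"tx":-20,"ty":41,"tz":-20,"gripper":1},{"wx":0,"wy":0,"wz":0,"tx":-20,"ty":80,"tz":-40,"gripper":1},{"wx":0,"wy":0,"wz":0,"tx":-20,"ty":120,"tz":-60,"gripper":1},{"wx":0,"wy":0,"wz":0,"tx":-20,"ty":120,"tz":-80,"gripper":1},{"wx":0,"wy":0,"wz":0,"tx":-20,"ty":120,"tz":-80,"gripper":1}]'
python3 - <<'E'
from h import *
for t in tins()+tins((.4,.75,.1,.22,)): print(*t[1:5])
p,d=snap('top');P=cloud('top',d)
# bar: points at z .145-.170 excluding loops, per-x slices
Q=P[(d>0)&(P[...,0]>.38)&(P[...,0]<.8)&(P[...,1]>.3)&(P[...,1]<.4)&(P[...,2]>.15)&(P[...,2]<.166)]
for x in np.arange(.40,.77,.03):
    s=abs(Q[:,0]-x)<.012
    if s.sum()>3: print(round(x,3),np.round([Q[s,1].mean(),Q[s,1].min(),Q[s,1].max(),np.median(Q[s,2])],4),s.sum())
print('ends',np.percentile(Q[:,0],[.5,99.5]))
# structures above the bar
H=P[(d>0)&(P[...,0]>.38)&(P[...,0]<.8)&(P[...,1]>.25)&(P[...,1]<.46)&(P[...,2]>.172)]
for y in np.arange(.3,.46,.02):
    s=abs(H[:,1]-y)<.01
    if s.sum(): print('y',round(y,2),np.unique(np.round(H[s,0],2)),np.round(H[s,2].max(),3))
a=cv2.resize(p[95:245,75:210,::-1],None,fx=4,fy=4,interpolation=cv2.INTER_CUBIC);cv2.imwrite('pics/bar.png',a)
E
python3 plan.py 582,349,260,0.3
```

```text
time_s: 45.95
tool_pos: [0.646, 0.1649, 0.03]
tool_rot: [180.0, 0.0, 7.5]
force: [0.4, 0.5, -1.4]
grip_width: 0.0554
grasp_force: 55.0
time_s: 46.37
tool_pos: [0.6462, 0.165, 0.0272]
tool_rot: [180.0, 0.0, 7.5]
force: [-0.3, -0.2, -2.0]
grip_width: 0.0559
grasp_force: 55.0
time_s: 46.78
tool_pos: [0.6464, 0.165, 0.0273]
tool_rot: [180.0, -0.0, 7.5]
force: [0.3, 0.5, -0.4]
grip_width: 0.0806
grasp_force: 0.0
time_s: 47.2
tool_pos: [0.6457, 0.165, 0.1786]
tool_rot: [180.0, 0.0, 7.5]
force: [0.3, 0.7, -0.5]
grip_width: 0.0867
grasp_force: 0.0
time_s: 47.62
tool_pos: [0.6451, 0.0374, 0.2625]
tool_rot: [179.8, -0.4, 7.0]
force: [1.4, 1.0, -0.0]
grip_width: 0.087
grasp_force: 0.0
[ 597.5 -210.1] [61.3 61.6] 2.1 0.061
0.4 [0.3479 0.3401 0.3584 0.1564] 8
0.43 [0.3473 0.3399 0.357  0.1574] 60
0.46 [0.3471 0.3396 0.3567 0.1579] 47
0.49 [0.3461 0.3393 0.3561 0.157 ] 36
0.52 [0.3479 0.3399 0.3565 0.1582] 60
0.55 [0.3475 0.3398 0.3564 0.1572] 49
0.58 [0.3479 0.3399 0.3578 0.1581] 55
0.61 [0.3477 0.3401 0.3562 0.1572] 48
0.64 [0.3481 0.34   0.3571 0.1578] 54
0.67 [0.3472 0.34   0.3582 0.1581] 47
0.7 [0.3465 0.3396 0.3561 0.1576] 34
0.73 [0.348  0.34   0.3575 0.158 ] 53
0.76 [0.3478 0.3408 0.3554 0.1566] 19
ends [0.40991064 0.75535424]
y 0.32 [0.48 0.68] 0.207
y 0.34 [0.46 0.47 0.48 0.49 0.5  0.66 0.67 0.68 0.69 0.7 ] 0.212
y 0.36 [0.46 0.47 0.48 0.49 0.5  0.66 0.67 0.68 0.69] 0.202
y 0.38 [0.48 0.49 0.68 0.69] 0.197
y 0.4 [0.48 0.49 0.68] 0.198
y 0.42 [0.48 0.49 0.68] 0.197
now [641.7  44.5 256.9] [-180.     0.     7.6] t 47.8 q7 -97
582,349,260,0.3 t [  -9.6 -154.9   -1.4] w [-0.   0.   3.6] rows 3.8
582,349,260,0.3 t [ -19.4 -153.9   -1.5] w [-0.   0.   3.6] rows 3.8
```

View pics/bar.png

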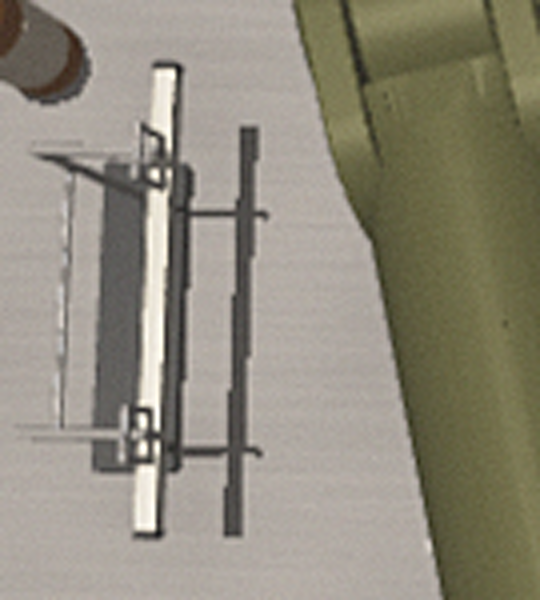

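Bar centre is about (0.5826, 0.3482) with yaw near 0. Its ends are at 0.410 and 0.755, and the hooks are at x≈0.484 and 0.684. Moving above it. All five tins still need a check from a clear view.

```bash
python3 -m creep '[{"wx":0,"wy":0,"wz":3.8,"tx":-10,"ty":-155,"tz":0,"gripper":0.4},{"wx":0,"wy":0,"wz":3.8,"tx":-10,"ty":-155,"tz":0,"gripper":0.4},{"wx":0,"wy":0,"wz":3.8,"tx":-10,"ty":-155,"tz":0,"gripper":0.4},{"wx":0,"wy":0,"wz":3.8,"tx":-10,"ty":-155,"tz":0,"gripper":0.4},{"wx":0,"wy":0,"wz":3.8,"tx":-10,"ty":-155,"tz":0,"gripper":0.4}]'
python3 -m creep '[{"wx":0,"wy":0,"wz":3.8,"tx":-19,"ty":-154,"tz":0,"gripper":0.4},{"wx":0,"wy":0,"wz":3.8,"tx":-19,"ty":-154,"tz":0,"gripper":0.4},{"wx":0,"wy":0,"wz":3.8,"tx":-19,"ty":-154,"tz":0,"gripper":0.4},{"wx":0,"wy":0,"wz":3.8,"tx":-19,"ty":-154,"tz":0,"gripper":0.4},{"wx":0,"wy":0,"wz":3.8,"tx":-19,"ty":-154,"tz":0,"gripper":0.4}]'
python3 -m creep '[{"wx":0,"wy":0,"wz":0,"tx":0,"ty":0,"tz":0,"gripper":0.4},{"wx":0,"wy":0,"wz":0,"tx":0,"ty":0,"tz":0,"gripper":0.4},{"wx":0,"wy":0,"wz":0,"tx":0,"ty":0,"tz":0,"gripper":0.4},{"wx":0,"wy":0,"wz":0,"tx":0,"ty":0,"tz":0,"gripper":0.4},{"wx":0,"wy":0,"wz":0,"tx":0,"ty":0,"tz":0,"gripper":0.4}]'
python3 plan.py 582.5,348.3,190,0
python3 - <<'E'
from h import *
for t in tins()+tins((.4,.75,.1,.22,)): print(*t[1:5])
p,d=snap('side');P=cloud('side',d)
H=P[(d>0)&(P[...,0]>.46)&(P[...,0]<.7)&(P[...,1]>.41)&(P[...,1]<.45)&(P[...,2]>.03)]
for x in (.48,.52,.56,.6,.64,.68):
    s=abs(H[:,0]-x)<.012
    if s.sum(): print(x,np.round(H[s,2].max(),3),np.round(np.median(H[s,1]),3),s.sum())
E
```

```text
time_s: 48.18
tool_pos: [0.6065, 0.2081, 0.256]
tool_rot: [-179.7, 0.2, 4.6]
force: [-0.8, 1.2, 1.0]
grip_width: 0.0641
grasp_force: 0.0
time_s: 48.6
tool_pos: [0.576, 0.3589, 0.2554]
tool_rot: [-179.7, 0.3, 0.8]
force: [-1.4, -0.1, 0.7]
grip_width: 0.0606
grasp_force: 0.0
time_s: 49.02
tool_pos: [0.5838, 0.3467, 0.2569]
tool_rot: [179.9, 0.0, -0.2]
force: [0.1, -0.0, 0.5]
grip_width: 0.061
grasp_force: 0.0
now [583.8 346.7 256.9] [179.9   0.   -0.2] t 49.0 q7 -134
582.5,348.3,190,0 t [-1.3 -1.7 66.9] w [ 0.1  0.  -0.2] rows 1.6
[ 597.7 -210. ] [61.  61.4] 2.9 0.061
[625.  160.6] [55.5 84.4] -83.1 0.062
[559.  151.2] [40.5 55.7] 9.8 0.063
[512.9 146.2] [39.7 56.1] 7.8 0.062
[467.6 139.7] [39.7 57. ] 7.7 0.062
0.48 0.197 0.428 177
0.52 0.145 0.427 22
0.56 0.373 0.434 262
0.6 0.373 0.435 215
0.64 0.146 0.428 19
0.68 0.197 0.428 169
```

```bash
python3 -m creep '[{"wx":0,"wy":0,"wz":0,"tx":-1,"ty":-1.5,"tz":20,"gripper":0.4},{"wx":0,"wy":0,"wz":0,"tx":-1,"ty":-1.5,"tz":40,"gripper":0.4},{"wx":0,"wy":0,"wz":0,"tx":-1,"ty":-1.5,"tz":60,"gripper":0.4},{"wx":0,"wy":0,"wz":0,"tx":-1,"ty":-1.5,"tz":67,"gripper":0.4},{"wx":0,"wy":0,"wz":0,"tx":-1,"ty":-1.5,"tz":67,"gripper":0.4}]'
python3 -m creep '[{"wx":0,"wy":0,"wz":0,"tx":0,"ty":0,"tz":10,"gripper":0.4},{"wx":0,"wy":0,"wz":0,"tx":0,"ty":0,"tz":25,"gripper":0.4},{"wx":0,"wy":0,"wz":0,"tx":0,"ty":0,"tz":40,"gripper":0.4},{"wx":0,"wy":0,"wz":0,"tx":0,"ty":0,"tz":50,"gripper":0.4},{"wx":0,"wy":0,"wz":0,"tx":0,"ty":0,"tz":57,"gripper":0.4}]'
python3 -m creep '[{"wx":0,"wy":0,"wz":0,"tx":0,"ty":0,"tz":0,"gripper":0.4},{"wx":0,"wy":0,"wz":0,"tx":0,"ty":0,"tz":0,"gripper":0.4},{"wx":0,"wy":0,"wz":0,"tx":0,"ty":0,"tz":0,"gripper":0.4},{"wx":0,"wy":0,"wz":0,"tx":0,"ty":0,"tz":0,"gripper":0.4},{"wx":0,"wy":0,"wz":0,"tx":0,"ty":0,"tz":0,"gripper":0.4}]'
python3 plan.py 582.5,348.3,130,0
python3 - <<'E'
from h import *
p,d=snap('side');cv2.imwrite('pics/g.png',cv2.resize(p[170:350,100:290,::-1],None,fx=3,fy=3,interpolation=cv2.INTER_CUBIC))
E
```

```text
time_s: 49.58
tool_pos: [0.5812, 0.3485, 0.1878]
tool_rot: [179.9, 0.2, -0.1]
force: [1.3, 0.5, 0.4]
grip_width: 0.0607
grasp_force: 0.0
time_s: 50.0
tool_pos: [0.5821, 0.3497, 0.1325]
tool_rot: [180.0, 0.0, -0.1]
force: [0.4, -0.0, 0.2]
grip_width: 0.0606
grasp_force: 0.0
time_s: 50.42
tool_pos: [0.5824, 0.3501, 0.134]
tool_rot: [-180.0, -0.1, -0.1]
force: [-0.2, 0.7, 1.0]
grip_width: 0.0611
grasp_force: 0.0
now [582.4 350.1 134. ] [-1.8e+02 -1.0e-01 -1.0e-01] t 50.4 q7 -136
582.5,348.3,130,0 t [0.1 1.8 4. ] w [-0.  -0.1 -0.1] rows 0.1
```

View pics/g.png

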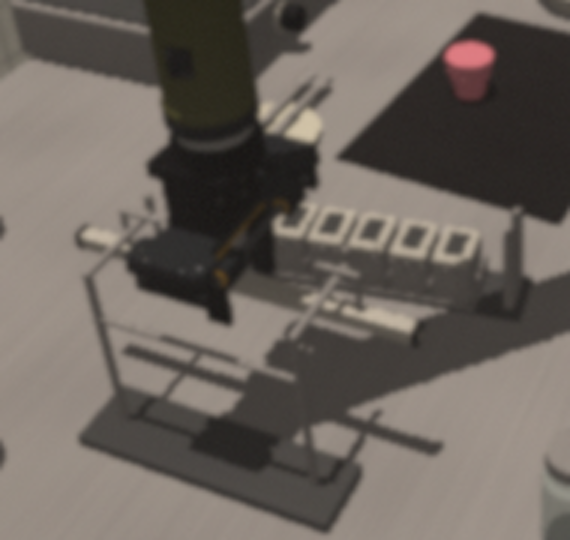

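The fingers straddle the bar's middle between the hooks, and five tins stand level in the rack. Now closing on the bar.

```bash
python3 -m creep '[{"wx":0,"wy":0,"wz":0,"tx":0,"ty":1,"tz":2,"gripper":0.4},{"wx":0,"wy":0,"wz":0,"tx":0,"ty":1,"tz":4,"gripper":-1},{"wx":0,"wy":0,"wz":0,"tx":0,"ty":1,"tz":4,"gripper":-1},{"wx":0,"wy":0,"wz":0,"tx":0,"ty":1,"tz":4,"gripper":-1},{"wx":0,"wy":0,"wz":0,"tx":0,"ty":1,"tz":4,"gripper":-1}]' 55
python3 -m creep '[{"wx":0,"wy":0,"wz":0,"tx":0,"ty":0,"tz":0,"gripper":-1},{"wx":0,"wy":0,"wz":0,"tx":0,"ty":0,"tz":0,"gripper":-1},{"wx":0,"wy":0,"wz":0,"tx":0,"ty":0,"tz":0,"gripper":-1},{"wx":0,"wy":0,"wz":0,"tx":0,"ty":0,"tz":0,"gripper":-1},{"wx":0,"wy":0,"wz":0,"tx":0,"ty":0,"tz":0,"gripper":-1}]'
python3 -m creep '[{"wx":0,"wy":0,"wz":0,"tx":0,"ty":0,"tz":0,"gripper":-1},{"wx":0,"wy":0,"wz":0,"tx":0,"ty":0,"tz":0,"gripper":-1},{"wx":0,"wy":0,"wz":0,"tx":0,"ty":0,"tz":0,"gripper":-1}]'
python3 plan.py 582.5,349,155,0
```

```text
time_s: 50.88
tool_pos: [0.5819, 0.3487, 0.1289]
tool_rot: [180.0, 0.0, -0.1]
force: [-0.9, 0.2, -0.1]
grip_width: 0.0419
grasp_force: 0.0
time_s: 51.3
tool_pos: [0.582, 0.3486, 0.1291]
tool_rot: [180.0, 0.0, -0.1]
force: [0.3, -0.4, 0.2]
grip_width: 0.0155
grasp_force: 54.7
time_s: 51.55
tool_pos: [0.582, 0.3486, 0.1291]
tool_rot: [180.0, 0.0, -0.1]
force: [0.1, -1.2, 0.4]
grip_width: 0.0153
grasp_force: 54.7
now [582.  348.6 129.1] [ 1.8e+02  0.0e+00 -1.0e-01] t 51.5 q7 -137
582.5,349,155,0 t [  0.5  -0.4 -25.9] w [ 0.   0.  -0.1] rows 0.6
```

```bash
python3 -m creep '[{"wx":0,"wy":0,"wz":0,"tx":0,"ty":0,"tz":-5,"gripper":-1},{"wx":0,"wy":0,"wz":0,"tx":0,"ty":0,"tz":-10,"gripper":-1},{"wx":0,"wy":0,"wz":0,"tx":0,"ty":0,"tz":-15,"gripper":-1},{"wx":0,"wy":0,"wz":0,"tx":0,"ty":0,"tz":-20,"gripper":-1},{"wx":0,"wy":0,"wz":0,"tx":0,"ty":0,"tz":-24,"gripper":-1}]'
python3 -m creep '[{"wx":0,"wy":0,"wz":0,"tx":0,"ty":0,"tz":0,"gripper":-1},{"wx":0,"wy":0,"wz":0,"tx":0,"ty":0,"tz":0,"gripper":-1},{"wx":0,"wy":0,"wz":0,"tx":0,"ty":0,"tz":0,"gripper":-1},{"wx":0,"wy":0,"wz":0,"tx":0,"ty":0,"tz":0,"gripper":-1},{"wx":0,"wy":0,"wz":0,"tx":0,"ty":0,"tz":0,"gripper":-1}]'
python3 plan.py 582.5,260,155,0
```

```text
time_s: 51.97
tool_pos: [0.5821, 0.349, 0.154]
tool_rot: [-180.0, -0.0, -0.1]
force: [0.3, 0.3, -1.6]
grip_width: 0.0149
grasp_force: 54.7
time_s: 52.38
tool_pos: [0.5818, 0.3486, 0.1526]
tool_rot: [180.0, 0.0, -0.1]
force: [-0.0, -0.5, -1.5]
grip_width: 0.0155
grasp_force: 54.7
now [581.8 348.6 152.6] [ 1.8e+02  0.0e+00 -1.0e-01] t 52.4 q7 -136
582.5,260,155,0 t [ 0.8 88.6 -2.3] w [ 0.   0.  -0.1] rows 2.2
```

```bash
python3 -m creep '[{"wx":0,"wy":0,"wz":0,"tx":0,"ty":5,"tz":-1,"gripper":-1},{"wx":0,"wy":0,"wz":0,"tx":0,"ty":12,"tz":-1,"gripper":-1},{"wx":0,"wy":0,"wz":0,"tx":0,"ty":22,"tz":-1,"gripper":-1},{"wx":0,"wy":0,"wz":0,"tx":0,"ty":32,"tz":-1,"gripper":-1},{"wx":0,"wy":0,"wz":0,"tx":0,"ty":42,"tz":-1,"gripper":-1}]'
python3 -m creep '[{"wx":0,"wy":0,"wz":0,"tx":0,"ty":10,"tz":0,"gripper":-1},{"wx":0,"wy":0,"wz":0,"tx":0,"ty":20,"tz":0,"gripper":-1},{"wx":0,"wy":0,"wz":0,"tx":0,"ty":30,"tz":0,"gripper":-1},{"wx":0,"wy":0,"wz":0,"tx":0,"ty":40,"tz":0,"gripper":-1},{"wx":0,"wy":0,"wz":0,"tx":0,"ty":45,"tz":0,"gripper":-1}]'
python3 -m creep '[{"wx":0,"wy":0,"wz":0,"tx":0,"ty":0,"tz":0,"gripper":-1},{"wx":0,"wy":0,"wz":0,"tx":0,"ty":0,"tz":0,"gripper":-1},{"wx":0,"wy":0,"wz":0,"tx":0,"ty":0,"tz":0,"gripper":-1},{"wx":0,"wy":0,"wz":0,"tx":0,"ty":0,"tz":0,"gripper":-1}]'
python3 plan.py 555.5,153.5,155,7.5
```

```text
time_s: 52.8
tool_pos: [0.5822, 0.3049, 0.154]
tool_rot: [179.9, 0.0, -0.2]
force: [0.6, -1.3, -1.6]
grip_width: 0.0153
grasp_force: 54.7
time_s: 53.22
tool_pos: [0.5823, 0.2594, 0.154]
tool_rot: [179.9, -0.0, -0.2]
force: [0.2, -0.1, -1.5]
grip_width: 0.015
grasp_force: 54.7
time_s: 53.55
tool_pos: [0.5815, 0.2628, 0.1541]
tool_rot: [-180.0, 0.0, -0.0]
force: [0.1, -0.1, -2.8]
grip_width: 0.0154
grasp_force: 54.7
now [581.5 262.8 154.1] [-180.    0.   -0.] t 53.5 q7 -128
555.5,153.5,155,7.5 t [-26.  109.3  -0.9] w [-0.   0.  -7.5] rows 2.7
```

```bash
python3 -m creep '[{"wx":0,"wy":0,"wz":-2,"tx":-6,"ty":27,"tz":0,"gripper":-1},{"wx":0,"wy":0,"wz":-4,"tx":-13,"ty":55,"tz":0,"gripper":-1},{"wx":0,"wy":0,"wz":-6,"tx":-20,"ty":82,"tz":0,"gripper":-1},{"wx":0,"wy":0,"wz":-7.5,"tx":-26,"ty":109,"tz":0,"gripper":-1},{"wx":0,"wy":0,"wz":-7.5,"tx":-26,"ty":109,"tz":0,"gripper":-1}]'
python3 -m creep '[{"wx":0,"wy":0,"wz":0,"tx":0,"ty":0,"tz":0,"gripper":-1},{"wx":0,"wy":0,"wz":0,"tx":0,"ty":0,"tz":0,"gripper":-1},{"wx":0,"wy":0,"wz":0,"tx":0,"ty":0,"tz":0,"gripper":-1},{"wx":0,"wy":0,"wz":0,"tx":0,"ty":0,"tz":0,"gripper":-1},{"wx":0,"wy":0,"wz":0,"tx":0,"ty":0,"tz":0,"gripper":-1}]'
python3 -m creep '[{"wx":0,"wy":0,"wz":0,"tx":0,"ty":0,"tz":5,"gripper":-1},{"wx":0,"wy":0,"wz":0,"tx":0,"ty":0,"tz":10,"gripper":-1},{"wx":0,"wy":0,"wz":0,"tx":0,"ty":0,"tz":20,"gripper":-1},{"wx":0,"wy":0,"wz":0,"tx":0,"ty":0,"tz":30,"gripper":-1},{"wx":0,"wy":0,"wz":0,"tx":0,"ty":0,"tz":35,"gripper":-1}]'
python3 -m creep '[{"wx":0,"wy":0,"wz":0,"tx":0,"ty":0,"tz":0,"gripper":-1},{"wx":0,"wy":0,"wz":0,"tx":0,"ty":0,"tz":0,"gripper":-1},{"wx":0,"wy":0,"wz":0,"tx":0,"ty":0,"tz":0,"gripper":-1},{"wx":0,"wy":0,"wz":0,"tx":0,"ty":0,"tz":0,"gripper":-1},{"wx":0,"wy":0,"wz":0,"tx":0,"ty":0,"tz":0,"gripper":-1}]'
python3 plan.py 555.5,153.5,120,7.5
python3 - <<'E'
from h import *
p,d=snap('top');P=cloud('top',d)
w=P[...,:2]-[.557,.153];u=w@[.9914,.1305];y=w@[-.1305,.9914]
m=(d>0)&(abs(y)<.03)&(abs(u)<.22)&(P[...,2]>.132)&(P[...,2]<.156)
for k in np.arange(-.2,.2,.02):
    s=m&(abs(u-k)<.01)&(abs(u)>.04)
    if s.sum()>4: print(round(k*1000),np.round([y[s].mean()*1000,y[s].min()*1000,y[s].max()*1000,np.median(P[...,2][s])*1000],1))
s=m&(abs(u)>.04);print('ends',np.round([u[s].min()*1000,u[s].max()*1000],1))
s=(d>0)&(abs(abs(u)-.151)<.012)&(abs(y)<.03)&(P[...,2]>.075)&(P[...,2]<.11)
for q in(-1,1):
    t=s&(u*q>0);print('post',t.sum(),np.round([y[t].min()*1000,y[t].max()*1000,u[t].mean()*1000],1))
E
```

```text
time_s: 53.97
tool_pos: [0.5555, 0.1461, 0.1536]
tool_rot: [179.7, 0.1, 7.1]
force: [1.6, -1.2, -2.0]
grip_width: 0.0152
grasp_force: 54.7
time_s: 54.38
tool_pos: [0.5555, 0.1543, 0.1541]
tool_rot: [-180.0, 0.0, 7.5]
force: [-0.1, 0.2, -2.4]
grip_width: 0.0155
grasp_force: 54.7
time_s: 54.8
tool_pos: [0.5545, 0.1523, 0.1168]
tool_rot: [180.0, 0.2, 7.4]
force: [-0.2, -0.2, -2.3]
grip_width: 0.0154
grasp_force: 54.7
time_s: 55.22
tool_pos: [0.556, 0.1529, 0.1196]
tool_rot: [180.0, -0.0, 7.4]
force: [0.4, -0.2, -2.1]
grip_width: 0.0153
grasp_force: 54.7
now [556.  152.9 119.6] [180.   -0.    7.4] t 55.2 q7 -111
555.5,153.5,120,7.5 t [-0.4 -0.7 -0.4] w [ 0.  -0.  -0.1] rows 0.0
-140 [ -9.2 -10.4  -7.9 144.4]
-120 [ -7.1  -9.6  -3.4 147.7]
-100 [ -4.2  -9.3   4.4 148.4]
-80 [ -3.7  -9.8   5.9 148.1]
-60 [ -2.8  -9.7   6.3 148.2]
-40 [ -1.6  -9.3   5.9 148. ]
60 [ -2.3  -9.8   7.1 147.7]
80 [ -3.4  -9.5   5.2 148.5]
100 [ -2.8  -9.5   6.3 148.8]
120 [ -3.5  -9.2   5.3 148.9]
140 [ -2.7  -9.4   5.8 148.8]
160 [ -2.4  -9.6   7.4 148.3]
180 [ -2.5  -9.4   4.7 148.5]
ends [-148.3  174. ]
post 27 [ -24.3   -1.2 -150.7]
post 53 [-23.5  24.8 149.2]
```

```bash
python3 -m creep '[{"wx":0,"wy":0,"wz":0,"tx":0,"ty":-1.2,"tz":4,"gripper":-1},{"wx":0,"wy":0,"wz":0,"tx":0,"ty":-1.2,"tz":10,"gripper":-1},{"wx":0,"wy":0,"wz":0,"tx":0,"ty":-1.2,"tz":16,"gripper":-1},{"wx":0,"wy":0,"wz":0,"tx":0,"ty":-1.2,"tz":22,"gripper":-1},{"wx":0,"wy":0,"wz":0,"tx":0,"ty":-1.2,"tz":26,"gripper":-1}]'
python3 -m creep '[{"wx":0,"wy":0,"wz":0,"tx":0,"ty":0,"tz":3,"gripper":-1},{"wx":0,"wy":0,"wz":0,"tx":0,"ty":0,"tz":6,"gripper":-1},{"wx":0,"wy":0,"wz":0,"tx":0,"ty":0,"tz":9,"gripper":-1},{"wx":0,"wy":0,"wz":0,"tx":0,"ty":0,"tz":12,"gripper":-1},{"wx":0,"wy":0,"wz":0,"tx":0,"ty":0,"tz":15,"gripper":-1}]'
python3 -m creep '[{"wx":0,"wy":0,"wz":0,"tx":0,"ty":0,"tz":1,"gripper":-1},{"wx":0,"wy":0,"wz":0,"tx":0,"ty":0,"tz":2,"gripper":-1},{"wx":0,"wy":0,"wz":0,"tx":0,"ty":0,"tz":3,"gripper":-1},{"wx":0,"wy":0,"wz":0,"tx":0,"ty":0,"tz":4,"gripper":-1},{"wx":0,"wy":0,"wz":0,"tx":0,"ty":0,"tz":5,"gripper":-1}]'
```

```text
time_s: 55.68
tool_pos: [0.5549, 0.1537, 0.0918]
tool_rot: [180.0, 0.1, 7.4]
force: [-0.0, 0.3, -2.0]
grip_width: 0.015
grasp_force: 54.7
time_s: 56.1
tool_pos: [0.5556, 0.154, 0.0779]
tool_rot: [180.0, -0.0, 7.4]
force: [-0.1, 0.0, -1.7]
grip_width: 0.015
grasp_force: 54.7
time_s: 56.52
tool_pos: [0.5556, 0.154, 0.0732]
tool_rot: [180.0, -0.0, 7.4]
force: [0.8, -0.6, -1.8]
grip_width: 0.0153
grasp_force: 54.7
```

```bash
python3 -m creep '[{"wx":0,"wy":0,"wz":0,"tx":0,"ty":0,"tz":0.5,"gripper":-1},{"wx":0,"wy":0,"wz":0,"tx":0,"ty":0,"tz":1,"gripper":-1},{"wx":0,"wy":0,"wz":0,"tx":0,"ty":0,"tz":1,"gripper":-1},{"wx":0,"wy":0,"wz":0,"tx":0,"ty":0,"tz":1,"gripper":-1}]'
python3 -m creep '[{"wx":0,"wy":0,"wz":0,"tx":0,"ty":0,"tz":0,"gripper":0.2},{"wx":0,"wy":0,"wz":0,"tx":0,"ty":0,"tz":0,"gripper":0.2},{"wx":0,"wy":0,"wz":0,"tx":0,"ty":0,"tz":0,"gripper":0.2},{"wx":0,"wy":0,"wz":0,"tx":0,"ty":0,"tz":0,"gripper":0.2},{"wx":0,"wy":0,"wz":0,"tx":0,"ty":0,"tz":0,"gripper":0.2}]' 20
python3 -m creep '[{"wx":0,"wy":0,"wz":0,"tx":0,"ty":0,"tz":0,"gripper":0.2},{"wx":0,"wy":0,"wz":0,"tx":0,"ty":0,"tz":-15,"gripper":0.2},{"wx":0,"wy":0,"wz":0,"tx":0,"ty":0,"tz":-40,"gripper":0.2},{"wx":0,"wy":0,"wz":0,"tx":0,"ty":0,"tz":-80,"gripper":0.2},{"wx":0,"wy":0,"wz":0,"tx":0,"ty":0,"tz":-120,"gripper":0.2}]'
python3 -m creep '[{"wx":0,"wy":0,"wz":0,"tx":0,"ty":40,"tz":0,"gripper":0.2},{"wx":0,"wy":0,"wz":0,"tx":0,"ty":80,"tz":0,"gripper":0.2},{"wx":0,"wy":0,"wz":0,"tx":0,"ty":120,"tz":0,"gripper":0.2},{"wx":0,"wy":0,"wz":0,"tx":0,"ty":160,"tz":0,"gripper":0.2},{"wx":0,"wy":0,"wz":0,"tx":0,"ty":200,"tz":0,"gripper":0.2}]'
python3 -m creep '[{"wx":0,"wy":0,"wz":0,"tx":0,"ty":40,"tz":0,"gripper":0.2},{"wx":0,"wy":0,"wz":0,"tx":0,"ty":80,"tz":0,"gripper":0.2},{"wx":0,"wy":0,"wz":0,"tx":0,"ty":120,"tz":0,"gripper":0.2},{"wx":0,"wy":0,"wz":0,"tx":0,"ty":120,"tz":0,"gripper":0.2},{"wx":0,"wy":0,"wz":0,"tx":0,"ty":120,"tz":0,"gripper":0.2}]'
python3 - <<'E'
from h import *
p,d=snap('top');P=cloud('top',d)
w=P[...,:2]-[.557,.153];u=w@[.9914,.1305];y=w@[-.1305,.9914]
m=(d>0)&(abs(y)<.04)&(abs(u)<.22)&(P[...,2]>.09)&(P[...,2]<.11)&(abs(abs(u)-.151)>.01)
for k in np.arange(-.18,.2,.04):
    s=m&(abs(u-k)<.015)
    if s.sum()>4: print(round(k*1000),np.round([y[s].min()*1000,y[s].max()*1000,np.median(P[...,2][s])*1000],1))
print('ends',np.round([u[m].min()*1000,u[m].max()*1000],1))
b=cv2.resize(p[115:250,150:350,::-1],None,fx=3,fy=3,interpolation=cv2.INTER_CUBIC)
q,_=snap('side');a=cv2.resize(q[190:300,150:310,::-1],None,fx=4,fy=4,interpolation=cv2.INTER_CUBIC)
cv2.imwrite('pics/e1.png',a);cv2.imwrite('pics/e2.png',b)
E
```

```text
time_s: 56.85
tool_pos: [0.5555, 0.154, 0.0724]
tool_rot: [180.0, 0.0, 7.4]
force: [-1.7, -1.4, 1.0]
grip_width: 0.015
grasp_force: 54.7
time_s: 57.27
tool_pos: [0.5556, 0.1541, 0.0721]
tool_rot: [180.0, -0.0, 7.4]
force: [-0.8, 0.7, -0.3]
grip_width: 0.0408
grasp_force: 0.0
time_s: 57.68
tool_pos: [0.5544, 0.1538, 0.1924]
tool_rot: [180.0, 0.2, 7.4]
force: [1.9, 0.6, 0.3]
grip_width: 0.052
grasp_force: 0.0
time_s: 58.1
tool_pos: [0.5813, -0.0462, 0.1925]
tool_rot: [180.0, -0.0, 7.4]
force: [0.5, 0.2, 0.3]
grip_width: 0.052
grasp_force: 0.0
time_s: 58.52
tool_pos: [0.5961, -0.1673, 0.1914]
tool_rot: [180.0, 0.1, 7.0]
force: [0.0, 1.0, -0.7]
grip_width: 0.0523
grasp_force: 0.0
-180 [ -9.4   6.5 100.8]
-140 [ -8.8   6.5 100.5]
-100 [ -9.4   4.4 101.4]
-60 [ -8.9   7.9 100.6]
-20 [ -8.6   7.3 100.9]
20 [ -8.8   7.7 101.2]
60 [ -9.2   7.4 100.9]
100 [ -8.8   4.8 101. ]
140 [ -8.4   8.1 101.5]
180 [ -8.4   7.8 101.9]
ends [-174.7  174.2]
```

View pics/e1.png

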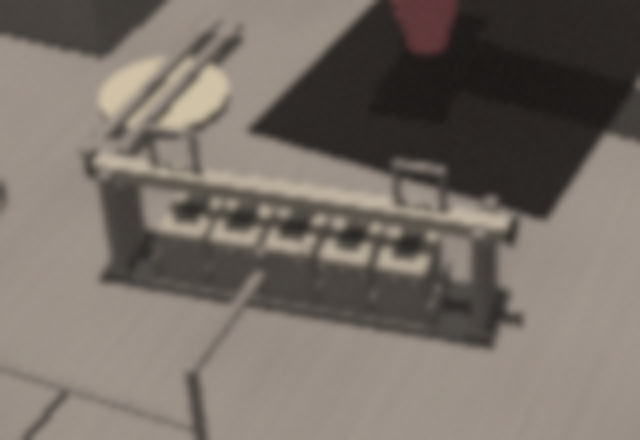

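View pics/e2.png

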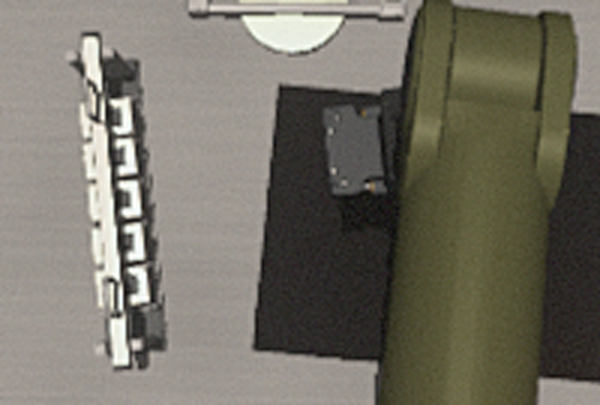

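The bar lies in both notches: its top is at 101 mm (93+8) and its ends are at ±174 mm, so it is centred. All five tins are seated below it and the robot is clear. Handing in.

```bash
python3 -m creep '[{"wx":0,"wy":0,"wz":0,"tx":0,"ty":0,"tz":0,"gripper":0.2},{"wx":0,"wy":0,"wz":0,"tx":0,"ty":0,"tz":0,"gripper":0.2},{"wx":0,"wy":0,"wz":0,"tx":0,"ty":0,"tz":0,"gripper":0.2}]'; python3 -c "from cell import env;print(env.sign_off())"
```

```text
time_s: 58.87
tool_pos: [0.5969, -0.1617, 0.1924]
tool_rot: [180.0, -0.0, 7.5]
force: [0.6, 0.1, 0.5]
grip_width: 0.052
grasp_force: 0.0
the job is handed in; nothing more can be done
None
```

All five tins stand fully down in the rack's slots, the retaining bar rests centred in both end-post notches, and the job was handed in at about 59 s; one tin jammed at an angle on the way in but settled flat before I continued.

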